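# Set both T-bolts in their fork clamps

## Robot

A 6-joint arm with a two-finger parallel gripper is mounted at the origin on a cart in front of the work surface, level with it; the furniture and walls round the work are solid. World frame = base frame: x ahead of the robot, y to its left, z up, the work surface at z = 0. Lengths are in mm, angles in degrees, forces in N, time in s.
With the tool pointing down it reaches from about 150 to 775 mm from the base axis. Payload 6.1 kg.
Tool frame: the origin (TCP) lies at the very end of the fingers, on their centre line; the grasp point (between the pads) lies 19 mm behind it; z points along the fingers, y is the direction in which the jaws open and shut (so a half turn about z gives the same grasp; the last joint's range is limited). The gripper opens to 85 mm and grips with 20 to 120 N. Pads are 22 mm wide; open, the fingers measure 114 mm over their backs; the gripper's body (76 mm by 85 mm) begins 54 mm behind the grasp point. The pads swing forward as they close: fully open they stand 13 mm farther back than shut.
Start: joints at [0, 7.208, -2.269, 80.523, 0, 90], TCP at [524.984, -0, 231.295] pointing down, gripper open.
Joint ranges: [-155.77, 155.77], [-54.66, 111.73], [-72.52, 77.12], [-102.08, 115.82], [-83.92, 84.16], [-180, 180]. Speed limits (degrees/s): [136.94, 136.94, 172.46, 180, 180, 180].

## Interface

Orientations are given as [roll, pitch, yaw] about the fixed x, y, z axes, in that order (R = Rz(yaw) Ry(pitch) Rx(roll)).
In Python, from cell import env gives the robot as it stands.
- The arm moves only by the tool servo_tool, never from a script. Its argument "steps" is a list of rows, each an object of numbers: "dx", "dy", "dz": the shift along the tool's x, y, z in mm; "rx", "ry", "rz": the turn, a rotation vector about the tool's x, y, z in rad. In form: [{"dx": .., "dy": .., "dz": .., "rx": .., "ry": .., "rz": ..}, ...]. A call has 1 to 10 rows; each row is the pose to reach, as a shift and turn from the pose measured when the call began, along the tool's axes at that moment; what a row does not reach only later rows make up. A row lasts 1/12 s, in which the tool goes at most 41.7 mm and 7.16 degrees, less where a joint would pass 70% of its speed; a pose out of reach is approached as far as the arm can. A call with a gripper value outside its range is refused whole. "fingers" is the opening, from -1 (shut) to 1 (fully open), set as the call begins (left out, the last holds). The fingers move at their own pace and stop on an object; "force" is the grip in N (left out, the last holds). Time passes only in rows, so rows that repeat a pose let the fingers close. It gives the time, the measured TCP pose, the force and the opening at its end, in the units of the state.
- env.read_state(): the state, without advancing time (a new reading comes with each control period).
- env.capture(name): name is "scene" or "side" or "wrist"; returns a dict with "frame" (384x512x3 uint8, blue, green, red), "K" (3x3 intrinsics, pixels), "rvec" (rotation vector, rad) and "tvec" (3), from world to camera coordinates, as OpenCV has them; the wrist camera has in their place "tool_from_camera" (4x4, takes a point from camera to tool coordinates, whose origin is the TCP and whose axes are the flange's). Camera axes: x right, y down, z forward; pixel columns grow to the right and rows downward; lengths in mm; the calibration is good to about 2 mm. The wrist camera is an equidistant fisheye: a pixel r from the principal point sees the ray r / f radians off the axis. A picture is of the moment at which its call begins: read the wrist's pose just before it. There is no depth.
- env.hand_in(): hands the job in, once; it reports no verdict.
Trained networks look in a picture, given as the dict that the camera call returned (one of the last four; its "shot" number tells which), for a name from the list of things; names that differ only in an ending like _2 or _b are one class to them, and where a whole thing is asked for, a point or a joint stands for the part that bears it (a point fixed in the world has none). Each returns a list of dicts, best first, with "p" (0 to 1); they miss things now and then, are a little off and sometimes report something else, mostly with a low value. They report only what shows in the picture. A call takes as long as a camera call. They do not tell look-alikes from the thing itself.
- env.recognise(picture, label): "position" ([x, y, z] in mm, in world coordinates, good to about 4 mm: the middle of the surface that is visible of it).
- env.trace(picture, label): "pixels" (384x512 bool, what is visible of it).
- env.tip_of(picture, label): "position" ([x, y, z] in mm, in world coordinates, good to about 4 mm: a listed point, or the origin of a listed thing).
The state is a dict: "time_s": time; "qpos": joint angles; "qd": joint speeds; "joint_efforts": joint torques, N m; "tcp_pos": TCP position; "orientation": TCP orientation; "contact_force": force on the tool from outside, world axes, zero at the start; "moment": the same for the moment, N m; "grip_width": opening from 0.0 (shut) to 1.0 (fully open).
Only numpy, scipy, OpenCV 4.12 (cv2) and the standard library are available. Lean on these libraries where they do the work, as an engineer would, in place of code of your own. Each camera call takes 0.05 s, during which the arm holds its last target. There are 200 camera calls.

## Task

Get the moulding on the slotted plate ready to be clamped: each of the two blue fork clamps needs an M16 bolt standing upright in its fork, head captive under the lips of the T-slot, pushed right up to the closed end of the fork. One bolt is still standing in the plate's cross slot from the last set-up; the other is in the red parts tray and goes in through the square loading pocket. Slide them along the slots without shifting the moulding or the clamps, let go, and leave everything else where it is.

Things in the scene. Friction and masses are not known exactly. Their poses are not given: they have to be found in the camera images.
- plate: Aluminium T-slot clamping plate, 220 (its x) by 290 (y) by 31 mm high, grey fence 14 mm high on its far (+x) edge; fixed, pose varies. Origin: centre of its underside; z up. Three slots along x at y = -100, -20, +60 mm, from the cross slot at x = -75 mm to x = +98 mm, passing under the moulding. The cross slot (along y) joins them and the loading pocket at y = +115 mm.
- pocket (a point): Centre of the 40 by 40 mm loading pocket at the +y end of the cross slot, on the channel floor: the only place where a bolt's head can enter. Plate's z there 6 mm; the slot's mouth beside it is tapered.
- cross_r (a point): Where the slot at plate y = -100 mm meets the cross slot (its end), on the channel floor. All slots: opening 20 mm wide between lips 10 mm thick (plate z 21 to 31 mm); under the lips a channel 34 mm wide, floor at z = 6 mm (15 mm high). Inner corners are rounded, radius 6 mm.
- cross_m (a point): The same for the slot at y = -20 mm.
- cross_l (a point): The same for the slot at y = +60 mm.
- clamp_1: Blue fork clamp, loose, 0.45 kg, 100 by 54 by 29 mm, over one of the slots (which one varies): two arms 15 mm wide, 24 mm apart, open towards the cross slot; closed nose on the moulding. Origin: fork's centre line, at the plate's top; x along the fork to the nose. Feet x -36 to -22 mm, arms z 18 to 29 mm, gap closed at x = +33 mm, nose to +64 mm.
- clamp_2: The other blue fork clamp, the same.
- clamp_1_seat (a point): Where the axis of a bolt stands that is pushed up to the closed end of clamp_1's fork (9 mm from the closed end, so 1 mm between it and the shank), at the level of the plate's top.
- clamp_2_seat (a point): The same for clamp_2.
- bolt_table: Steel M16 hexagon bolt standing on its head in the cross slot, anywhere between the slots at y = -100 and +60 mm: 84 mm tall, shank 16 mm diameter, head 10 mm thick and 27 mm across, 0.15 kg. Origin: centre of the head's underside; z along the shank, up. In the channel its top is 90 mm above the bench.
- bolt_tray: The same kind of bolt, standing on its head in one compartment of the red tray (which one varies).
- tray: Red plastic parts tray, 198 (its x) by 72 by 40 mm high, walls 3 mm, floor 4 mm, three compartments in a row along x; fixed, left or right of the plate. Origin: centre of its underside.
- moulding: Pine moulding, 60 by 345 by 18 mm, loose, lying across the plate against the fence with the clamps' noses on it. Origin: centre of its underside, long side y.
- tape_black: Roll of black tape, 66 mm diameter, 19 mm high, lying on the plate over the slot without a clamp. Leave alone. Origin: centre of its underside.
- nut_1: M16 nut, 27 mm across, 13 mm high, in the tray. Leave alone.
- nut_2: Another such nut in the tray. Leave alone.
- tub_orange: Orange tub, 107 mm diameter, 105 mm high, standing on the side of the plate where the tray is not; fixed. Origin: centre of its underside.
There are look-alikes about, which are no part of the job. What is shaped like the bolt_table but black, green or yellow is not meant.

How it is judged:
By the outcome, as a careful person would: the job done as asked, in the order asked, and still so for the second after the job is handed in, with the robot touching nothing.
It also fails if it takes over 61 s, if anything falls off the work surface, if the arm or the gripper's body presses on something with over 40 N, if the wrist force passes 120 N, or if a joint passes its speed limit or range.

## Working session

There is one attempt and no reset: what is moved stays moved. The work goes in short steps, Python scripts to look and compute and a tool call to move; the robot and the scene stay as the last step left them, time stands still between calls to the robot, and variables do not carry over. Pictures are saved under pics/ and viewed, about 8 in all and at most 12, crops included, and the job is handed in when it is done.

Besides the shell and the picture viewer there is one more tool, called after ">>>" by a JSON object that holds its "method" and its "body", one argument or row to a line. servo_tool: Moves the arm, as the interface text tells. Its arguments: {"type":"object","properties":{"steps":{"type":"array"},"fingers":{"type":"number"},"force":{"type":"number"}},"required":["steps"]}

```bash
mkdir -p pics; ls; cat > h.py <<'E'
import numpy as np,cv2
from cell import env
def cap(n,save=None):
    p=env.capture(n)
    if save: cv2.imwrite('pics/'+save+'.png',p['frame'])
    return p
E
python3 - <<'E'
from h import *
s=env.read_state();print(s)
a=cap('scene');b=cap('side')
cv2.imwrite('pics/a.png',np.vstack([cv2.resize(a['frame'],None,fx=1,fy=1)]))
cv2.imwrite('pics/ab.png',cv2.resize(a['frame'],(800,600),interpolation=cv2.INTER_CUBIC))
cv2.imwrite('pics/bb.png',cv2.resize(b['frame'],(800,600),interpolation=cv2.INTER_CUBIC))
for nm,p in(('scene',a),('side',b)):
    print(nm,np.round(p['K'][0],1),-cv2.Rodrigues(p['rvec'])[0].T@p['tvec'])
    for l in ['plate','pocket','cross_r','cross_m','cross_l','clamp_1','clamp_1_seat','bolt_table','tray','moulding','tape_black','tub_orange','nut_1']:
        for r in env.tip_of(p,l)[:4]: print(nm,l,np.round(r['position']),round(r['p'],2))
E
```

```text
pics
{'time_s': 0.0, 'qpos': array([-1.43527498e-03,  7.24121892e+00, -2.32704110e+00,  8.05259869e+01,
        2.40937810e-03,  8.99995815e+01]), 'qd': array([-0.08462029,  0.04097162, -0.07082584,  0.00640807,  0.00370755,
        0.10628156]), 'joint_efforts': array([-1.88969068e-03, -4.35916471e+01,  3.52923596e+01,  1.73015334e-02,
       -7.00984879e-05, -2.14169546e-05]), 'tcp_pos': array([ 5.24569909e+02, -7.14377844e-04,  2.30523886e+02]), 'orientation': array([-1.79905753e+02, -2.41006318e-03,  8.99989792e+01]), 'contact_force': array([ 0.09309266, -0.28631463, -0.26384027]), 'moment': array([-0.04185546,  0.02942967,  0.024421  ]), 'grip_width': 0.9987380346909125}
scene [365.8   0.  255. ] [-139.58674299  374.33574543  575.92536279]
scene plate [583. -12.   1.] 0.92
scene pocket [502.  92.   2.] 0.74
scene pocket [574. -35.  27.] 0.71
scene cross_r [ 519. -117.    9.] 0.9
scene cross_r [511. -41.   8.] 0.89
scene cross_r [508.  40.   2.] 0.73
scene cross_r [459. 321.   2.] 0.66
scene cross_m [ 519. -117.    9.] 0.9
scene cross_m [511. -41.   8.] 0.89
scene cross_m [508.  
[... 1077 characters left out ...]
side cross_m [508.  37.   6.] 0.67
side cross_l [ 519. -121.    7.] 0.85
side cross_l [511. -42.   3.] 0.83
side cross_l [508.  37.   6.] 0.67
side clamp_1 [ 580. -115.   32.] 0.96
side clamp_1 [577. -36.  32.] 0.94
side clamp_1_seat [ 606. -111.   29.] 0.74
side bolt_table [502.  30.   4.] 0.68
side bolt_table [405.  68.  -4.] 0.55
side bolt_table [413. -32.   2.] 0.55
side bolt_table [509. 187.   2.] 0.5
side tray [ 514. -340.   -5.] 0.72
side tray [ 443. -351.    5.] 0.57
side moulding [651.  -7.  28.] 0.8
side moulding [ 523. -353.    3.] 0.58
side tape_black [569.  48.  30.] 0.58
side tub_orange [457. 317.  -2.] 0.64
side nut_1 [ 446. -353.    5.] 0.56
side nut_1 [ 521. -353.    5.] 0.5
```

View pics/ab.png

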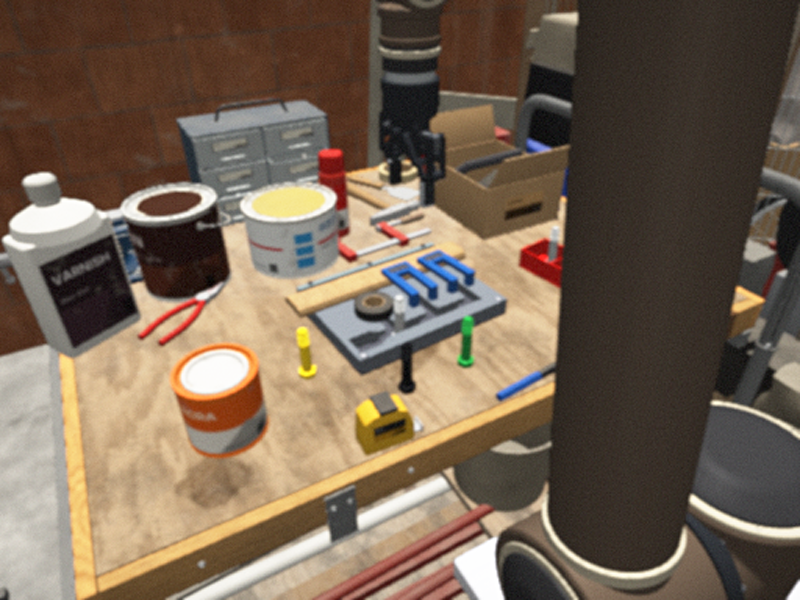

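View pics/bb.png

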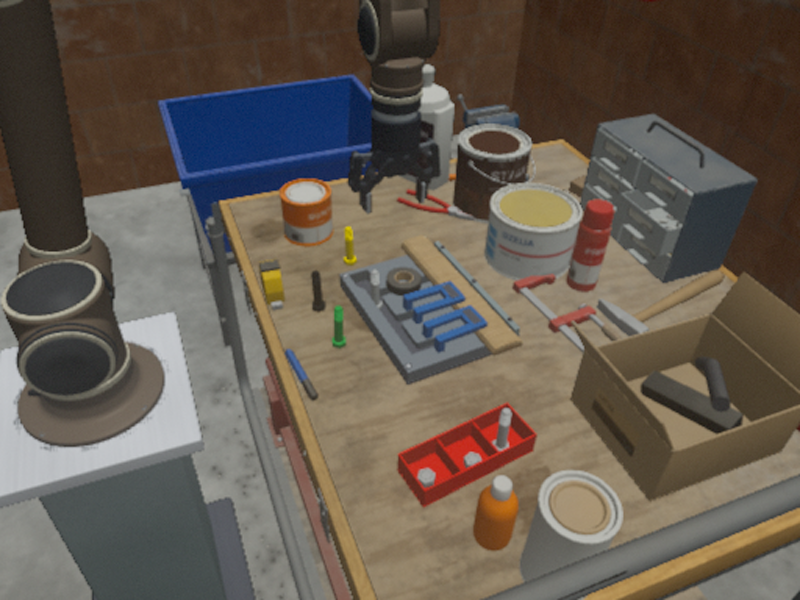

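The steel bolt in the cross slot is at (375,285) in the side picture (scene 400,312). The black (318,290), green (338,325) and yellow (350,245) ones are look-alikes standing on the bench. The tray bolt is in the far compartment (503,430), and the clamps are over slots r and m. I'll refine with the wrist camera, whose picture also serves as the crop to confirm the bolt.

```bash
cat >> h.py <<'E'
from scipy.spatial.transform import Rotation as R
from scipy.optimize import least_squares
def wcap(save=None):
    s=env.read_state(); p=cap('wrist',save)
    T=np.eye(4); T[:3,:3]=R.from_euler('xyz',s['orientation'],degrees=True).as_matrix(); T[:3,3]=s['tcp_pos']
    return p,T@np.array(p['tool_from_camera'])
def wproj(p,C,X):
    X=np.atleast_2d(X); c=(X-C[:3,3])@C[:3,:3]; K=p['K']
    n=np.hypot(c[:,0],c[:,1])+1e-9; th=np.arctan2(n,c[:,2])
    return np.c_[K[0,2]+K[0,0]*th*c[:,0]/n, K[1,2]+K[1,1]*th*c[:,1]/n]
def wray(p,C,uv,z):
    K=p['K']; a=np.array([(uv[0]-K[0,2])/K[0,0],(uv[1]-K[1,2])/K[1,1]]); th=np.hypot(*a)
    d=C[:3,:3]@np.r_[a/(th+1e-9)*np.sin(th),np.cos(th)]
    return C[:3,3]+d*(z-C[2,3])/d[2]
def plate2w(pose,X):
    X=np.atleast_2d(np.asarray(X,float)); x,y,a=pose; c,s=np.cos(a),np.sin(a)
    return np.c_[x+c*X[:,0]-s*X[:,1], y+s*X[:,0]+c*X[:,1], X[:,2] if X.shape[1]>2 else 0*X[:,0]]
E
python3 - <<'E'
from h import *
p,C=wcap()
print(C.round(2),p['K'].round(1))
cv2.imwrite('pics/w1.png',cv2.resize(p['frame'],(800,600),interpolation=cv2.INTER_CUBIC))
for l in ['plate','pocket','cross_r','clamp_1','clamp_1_seat','bolt_table','tape_black','moulding','tray']:
    for r in env.tip_of(p,l)[:4]: print(l,np.round(r['position']),round(r['p'],2))
# plate pose from fixed points
m=np.array([[-75,115],[-75,-100],[-75,-20],[-75,60],[0,0]]);
w=np.array([[501,93.5],[519,-119],[511,-41.5],[508,38.5],[583.5,-13.5]])
f=least_squares(lambda q:(plate2w(q,m)[:,:2]-w).ravel(),[583,-12,0],x_scale=[1,1,.01]);print(f.x,np.degrees(f.x[2]),f.fun.round(1))
E
```

```text
[[ 1.0000e+00 -0.0000e+00 -0.0000e+00  5.2542e+02]
 [-0.0000e+00 -9.5000e-01 -3.1000e-01  7.9800e+01]
 [-0.0000e+00  3.1000e-01 -9.5000e-01  3.7474e+02]
 [ 0.0000e+00  0.0000e+00  0.0000e+00  1.0000e+00]] [[297.3   0.  257.3]
 [  0.  297.3 191.2]
 [  0.    0.    1. ]]
plate [590. -16.  -0.] 0.81
pocket [495.  93.   6.] 0.98
cross_r [512. -41.   6.] 0.93
cross_r [506.  41.   4.] 0.77
cross_r [ 518. -123.    6.] 0.58
clamp_1 [ 577. -111.   30.] 0.97
clamp_1 [580. -37.  34.] 0.85
clamp_1 [ 608. -111.   33.] 0.33
clamp_1_seat [ 609. -110.   31.] 0.69
bolt_table [407.  75.  -1.] 0.82
bolt_table [411. -36.  -0.] 0.75
bolt_table [505.  30.   7.] 0.61
bolt_table [508. 187.   1.] 0.57
moulding [650.  -8.  34.] 0.89
[ 5.85193207e+02 -1.45102072e+01  8.09841777e-02] 4.640051586743921 [ 0.1  0.5 -0.5 -1.2  1.1  1.  -2.4  0.7  1.7 -1. ]
```

View pics/w1.png

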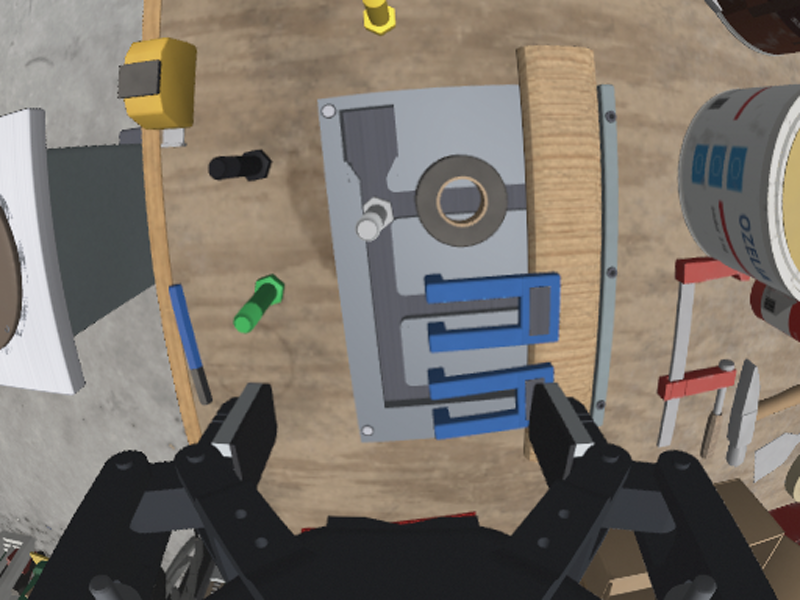

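The wrist view confirms it: the steel bolt's top is at (371,229) with its head in the cross slot, just below slot l. Black (240,165), green (262,300) and yellow (378,15) are on the bench. Next I'll fit the plate edges precisely.

```bash
cat >> h.py <<'E'
SEG=[((-110,-140),(-110,140)),((-85,-100),(-85,85)),((-65,-82),(-65,-38)),((-65,-2),(-65,42)),((-105,145),(50,145)),((-92,135),(-58,135)),((-60,-30),(-38,-30)),((-60,-90),(-38,-90)),((-60,-110),(-38,-110)),((-80,-110),(-60,-110)),((-60,-10),(-38,-10))]
def fitplate(p,C,q0,half=7,segs=SEG):
    g=cv2.GaussianBlur(cv2.cvtColor(p['frame'],cv2.COLOR_BGR2GRAY),(0,0),.8).astype(np.float32); q=np.array(q0)
    for it in range(6):
        M=[];N=[];D=[]
        h=half if it<2 else 3.5
        for k,(a,b) in enumerate(segs):
            a=np.array(a,float);b=np.array(b,float);n=np.array([a[1]-b[1],b[0]-a[0]])/np.hypot(*(b-a))
            for t in np.linspace(0,1,14):
                m=a+t*(b-a); o=np.arange(-h,h+.01,.25)
                P=np.c_[m+o[:,None]*n,np.full(len(o),31.)]
                uv=wproj(p,C,plate2w(q,P)).astype(np.float32)
                v=cv2.remap(g,uv[:,:1].copy(),uv[:,1:].copy(),cv2.INTER_LINEAR).ravel()
                d=np.abs(np.gradient(v)); i=d.argmax()
                if d[i]>1.: M.append(m);N.append(n);D.append((o[i],k))
        M=np.array(M);N=np.array(N);D=np.array(D)
        W=plate2w(q,np.c_[M+D[:,:1]*N,np.zeros(len(M))])[:,:2]
        def res(r):
            c,s=np.cos(r[2]),np.sin(r[2]); L=(W-r[:2])@np.array([[c,-s],[s,c]])
            return ((L-M)*N).sum(1)
        f=least_squares(res,q,x_scale=[1,1,.01],loss='soft_l1',f_scale=.5); q=f.x
    return q,[round(float(np.median(res(q)[D[:,1]==k])),2) if (D[:,1]==k).any() else None for k in range(len(segs))]
E
python3 - <<'E'
from h import *
p,C=wcap()
q,r=fitplate(p,C,[585.2,-14.5,.081]);print(q,np.degrees(q[2]),r)
for n,m in dict(pocket=(-75,115),cr=(-75,-100),cm=(-75,-20),cl=(-75,60)).items():print(n,plate2w(q,m)[0,:2].round(1))
s=1.5625
print('bolt top',wray(p,C,(371/s,229/s),90),'head?')
# clamp: closed end of fork inner edge at z=60 (arms top), fork arm tips
for n,uv in dict(m_tipU=(426,277),m_tipU2=(427,299),m_tipL=(428,325),m_tipL2=(431,350),m_closeU=(521,300),m_closeL=(519,321),r_tipU=(430,371),r_tipU2=(431,396),r_tipL=(434,413),r_tipL2=(437,437),r_closeU=(520,388),r_closeL=(519,409),m_nose=(558,275),m_nose2=(557,341)).items():
    w=wray(p,C,(uv[0]/s,uv[1]/s),60); c,sn=np.cos(q[2]),np.sin(q[2]); d=w[:2]-q[:2]
    print(n,w[:2].round(1),'plate',np.round([c*d[0]+sn*d[1],-sn*d[0]+c*d[1]],1))
im=cv2.resize(p['frame'],(800,600))
for a,b in SEG:
    uv=wproj(p,C,plate2w(q,[[*a,31],[*b,31]]))*s; cv2.line(im,*[tuple(int(v) for v in u) for u in uv],(0,0,255),1)
cv2.imwrite('pics/ov.png',cv2.resize(im[70:460,300:620],None,fx=1.5,fy=1.5))
for nm in('side','scene'):
    b=cap(nm)
    for l in ['bolt_tray']:
        for r in env.tip_of(b,l)[:6]: print(nm,l,np.round(r['position']),round(r['p'],2))
E
```

```text
[ 5.84837514e+02 -1.45241869e+01  8.75746451e-02] 5.017657558159842 [0.03, 0.1, -0.1, -0.17, 0.25, 0.31, -0.21, -0.2, 0.05, 0.06, -0.2]
pocket [500.1  93.5]
cr [ 518.9 -120.7]
cm [511.9 -41. ]
cl [504.9  38.7]
bolt top [505.86059411  31.93438036  90.        ] head?
m_tipU [541.9  -7.3] plate [-42.1  10.9]
m_tipU2 [542.9 -23.6] plate [-42.6  -5.4]
m_tipL [543.9 -43.5] plate [-43.3 -25.3]
m_tipL2 [546.6 -63.6] plate [-42.4 -45.5]
m_closeU [611.8 -24.4] plate [ 26.  -12.2]
m_closeL [611.7 -40.8] plate [ 24.4 -28.5]
r_tipU [546.2 -81.1] plate [-44.3 -63. ]
r_tipU2 [ 547.6 -103.2] plate [-44.9 -85. ]
r_tipL [ 550.4 -119. ] plate [ -43.4 -101. ]
r_tipL2 [ 553.6 -142.6] plate [ -42.3 -124.8]
r_closeU [618.1 -97.6] plate [ 25.9 -85.7]
r_closeL [ 619.5 -117.2] plate [  25.6 -105.3]
m_nose [638.7  -5.2] plate [54.5  4.5]
m_nose2 [643.8 -57.5] plate [ 55. -48.]
side bolt_tray [ 567. -337.    2.] 0.58
scene bolt_tray [ 574. -338.    5.] 0.56
```

View pics/ov.png

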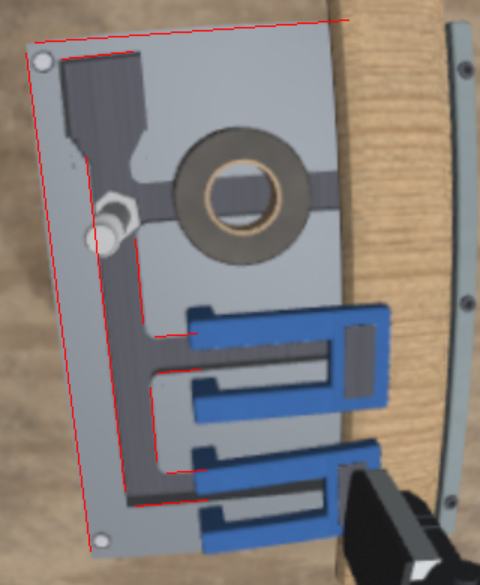

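Fit residuals are about 0.2 mm, and the overlay lies on the edges. The bolt comes out at plate (-74.6, 53), on the cross slot's axis as it must be. Moving over it with the tool aligned to the plate.

>>> {"method": "servo_tool", "body": {
  "steps": [
    {"dx": 10, "dy": -6, "dz": 20, "rz": -0.03},
    {"dx": 21, "dy": -12, "dz": 50, "rz": -0.06},
    {"dx": 32, "dy": -19, "dz": 80, "rz": -0.0876},
    {"dx": 32, "dy": -19, "dz": 110, "rz": -0.0876},
    {"dx": 32, "dy": -19, "dz": 110, "rz": -0.0876},
    {"dx": 32, "dy": -19, "dz": 110, "rz": -0.0876}
  ],
  "fingers": 1,
  "force": 40
}}

```text
validation failed for argument at $.st...
```

```bash
python3 - <<'E'
from h import *
p,C=wcap('w2')
s=env.read_state();print(s['tcp_pos'],s['orientation'])
q,r=fitplate(p,C,[584.84,-14.52,.0876]);print(q,r)
for l in ['clamp_1_seat','clamp_1']:
    for r in env.tip_of(p,l)[:4]: print(l,np.round(r['position']),round(r['p'],2))
cv2.imwrite('pics/w2.png',cv2.resize(p['frame'],(800,600),interpolation=cv2.INTER_CUBIC))
E
```

```text
[ 5.24974246e+02 -1.29542972e-02  2.31280415e+02] [-1.79997977e+02  1.05430103e-03  9.00003654e+01]
[ 5.84766268e+02 -1.46566283e+01  8.51583458e-02] [0.26, 0.13, 0.07, -0.28, 0.16, 0.26, -0.32, -0.19, -0.07, 0.04, -0.19]
clamp_1_seat [ 608. -114.   30.] 0.55
clamp_1 [580. -38.  34.] 0.89
clamp_1 [ 580. -112.   29.] 0.66
```

View pics/w2.png

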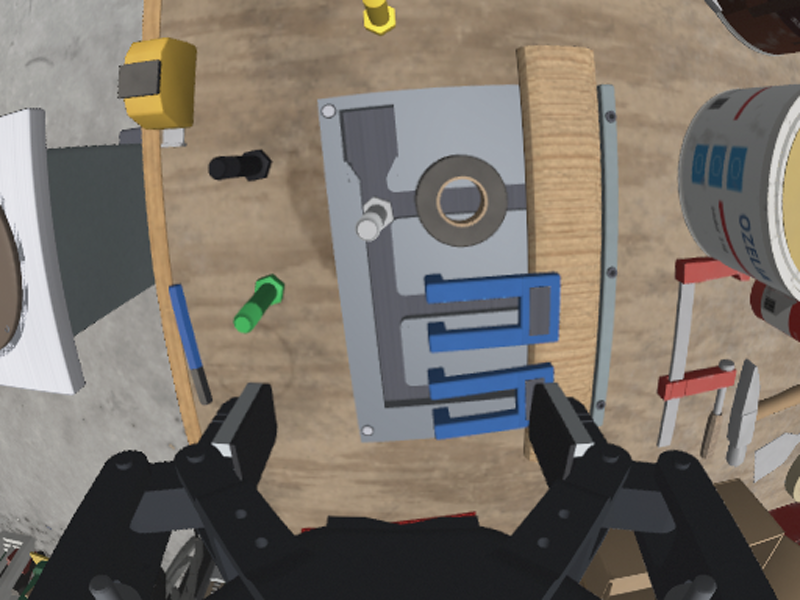

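The move was refused, so this is the same view as before; each row probably needs all six keys.

>>> {"method": "servo_tool", "body": {
  "steps": [
    {"dx": 10, "dy": -6, "dz": 20, "rx": 0, "ry": 0, "rz": -0.03},
    {"dx": 21, "dy": -12, "dz": 50, "rx": 0, "ry": 0, "rz": -0.06},
    {"dx": 32, "dy": -19, "dz": 80, "rx": 0, "ry": 0, "rz": -0.087},
    {"dx": 32, "dy": -19, "dz": 110, "rx": 0, "ry": 0, "rz": -0.087},
    {"dx": 32, "dy": -19, "dz": 110, "rx": 0, "ry": 0, "rz": -0.087},
    {"dx": 32, "dy": -19, "dz": 110, "rx": 0, "ry": 0, "rz": -0.087}
  ],
  "fingers": 1,
  "force": 40
}}

```text
time_s: 2.8
tcp_pos: [504.8, 32.0, 120.6]
orientation: [-179.8, 0.0, 95.0]
contact_force: [-0.3, 0.7, -0.4]
grip_width: 0.998
```

```bash
python3 - <<'E'
from h import *
p,C=wcap()
s=env.read_state();print(s['tcp_pos'],s['orientation'])
q,r=fitplate(p,C,[584.8,-14.6,.0864]);print(q,r)
for l in ['clamp_1_seat','clamp_1','bolt_table']:
    for r in env.tip_of(p,l)[:4]: print(l,np.round(r['position']),round(r['p'],2))
cv2.imwrite('pics/w3.png',cv2.resize(p['frame'],(800,600),interpolation=cv2.INTER_CUBIC))
E
```

```text
[506.28221467  31.92442186 122.27568349] [1.79990509e+02 4.17011440e-03 9.49748797e+01]
[ 5.85005287e+02 -1.45368890e+01  8.69438074e-02] [-0.09, 0.16, -0.23, 0.06, 0.14, -0.01, -0.25, -1.25, None, 3.24, 0.01]
clamp_1_seat [ 608. -112.   27.] 0.72
clamp_1 [580. -32.  34.] 0.87
clamp_1 [653. -13.  30.] 0.57
bolt_table [412. -35.  -4.] 0.91
bolt_table [505.  30.   8.] 0.87
bolt_table [407.  73.  -1.] 0.73
bolt_table [506. 191.   0.] 0.59
```

View pics/w3.png

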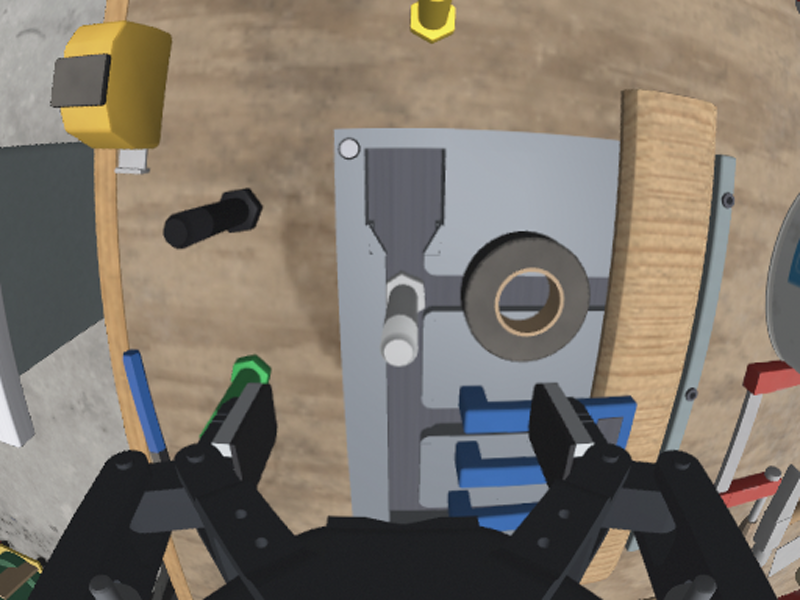

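The bolt's top is at (399,350) with the jaws straddling its line. Three independent fits agree on plate (584.9, -14.55, 4.98°). Descending and closing.

>>> {"method": "servo_tool", "body": {
  "steps": [
    {"dx": 0, "dy": -0.5, "dz": 20, "rx": 0, "ry": 0, "rz": 0},
    {"dx": 0, "dy": -0.5, "dz": 40, "rx": 0, "ry": 0, "rz": 0},
    {"dx": 0, "dy": -0.5, "dz": 58, "rx": 0, "ry": 0, "rz": 0},
    {"dx": 0, "dy": -0.5, "dz": 58, "rx": 0, "ry": 0, "rz": 0},
    {"dx": 0, "dy": -0.5, "dz": 58, "rx": 0, "ry": 0, "rz": 0},
    {"dx": 0, "dy": -0.5, "dz": 58, "rx": 0, "ry": 0, "rz": 0}
  ]
}}

```text
time_s: 3.5
tcp_pos: [508.5, 31.7, 67.3]
orientation: [179.7, 0.0, 94.9]
contact_force: [-0.2, -0.2, -0.3]
grip_width: 1.001
```

>>> {"method": "servo_tool", "body": {
  "steps": [
    {"dx": 0, "dy": 0, "dz": 0, "rx": 0, "ry": 0, "rz": 0},
    {"dx": 0, "dy": 0, "dz": 0, "rx": 0, "ry": 0, "rz": 0},
    {"dx": 0, "dy": 0, "dz": 0, "rx": 0, "ry": 0, "rz": 0},
    {"dx": 0, "dy": 0, "dz": 0, "rx": 0, "ry": 0, "rz": 0},
    {"dx": 0, "dy": 0, "dz": 0, "rx": 0, "ry": 0, "rz": 0},
    {"dx": 0, "dy": 0, "dz": 0, "rx": 0, "ry": 0, "rz": 0},
    {"dx": 0, "dy": 0, "dz": 0, "rx": 0, "ry": 0, "rz": 0},
    {"dx": 0, "dy": 0, "dz": 0, "rx": 0, "ry": 0, "rz": 0}
  ],
  "fingers": -1,
  "force": 40
}}

```text
time_s: 4.17
tcp_pos: [508.4, 31.8, 67.3]
orientation: [179.7, 0.0, 94.9]
contact_force: [0.6, -0.3, 0.7]
grip_width: 0.168
```

```bash
python3 - <<'E'
from h import *
p,C=wcap()
s=env.read_state();print(s['time_s'],s['tcp_pos'],s['orientation'],s['contact_force'],s['grip_width'])
q=[584.9,-14.55,.087];c,sn=np.cos(q[2]),np.sin(q[2]);d=s['tcp_pos'][:2]-q[:2];print(c*d[0]+sn*d[1],-sn*d[0]+c*d[1])
cv2.imwrite('pics/w4.png',cv2.resize(p['frame'],(800,600),interpolation=cv2.INTER_CUBIC))
E
```

```text
4.2167 [508.47519373  31.75259223  67.36021821] [1.79663131e+02 1.11159913e-02 9.49389286e+01] [0.192728   0.98204749 1.16525584] 0.17044094468732102
-72.11251326030037 52.76804423212852
```

View pics/w4.png

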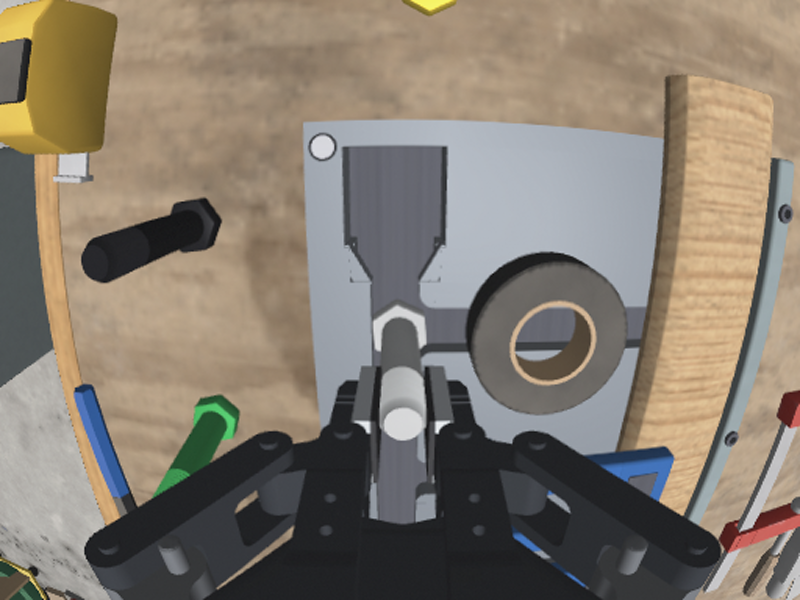

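```bash
cat >> h.py <<'E'
Q=[584.9,-14.55,.087]
def w2p(w,q=Q):
    c,s=np.cos(q[2]),np.sin(q[2]);d=np.asarray(w)[:2]-q[:2];return np.array([c*d[0]+s*d[1],-s*d[0]+c*d[1]])
def st():
    s=env.read_state();print('t',round(s['time_s'],2),'tcp',s['tcp_pos'].round(1),'pl',w2p(s['tcp_pos']).round(1),'or',np.array(s['orientation']).round(2),'F',s['contact_force'].round(1),'g',round(s['grip_width'],3));return s
E
python3 - <<'E'
from h import *
p,C=wcap(); s=st()
S2=[((-110,70),(-110,140)),((-85,68),(-85,80)),((-105,145),(10,145)),((-92,135),(-58,135)),((-55,105),(-55,130)),((-95,105),(-95,130))]
print(fitplate(p,C,Q,4,S2))
g=1.5625
for uv,z in(((403,424),90),((399,325),11)): w=wray(p,C,(uv[0]/g,uv[1]/g),z);print(w,w2p(w))
E
```

```text
t 4.27 tcp [508.5  31.8  67.4] pl [-72.1  52.8] or [1.7966e+02 1.0000e-02 9.4940e+01] F [-0.9 -0.4  0.7] g 0.167
(array([ 5.84813787e+02, -1.46086133e+01,  8.40778444e-02]), [0.02, 0.02, 0.02, 0.03, 0.01, 0.01])
[508.93100799  31.27237516  90.        ] [-71.70014914  52.25003756]
[507.45950411  33.13957558  11.        ] [-73.00384605  54.23803542]
```

The plate fit is unchanged from this pose, and the gripped bolt is about 2.5 mm off the slot's axis. I'll centre it, then start sliding towards -y and check tracking.

>>> {"method": "servo_tool", "body": {
  "steps": [
    {"dx": 0, "dy": -1.5, "dz": -1, "rx": 0, "ry": 0, "rz": 0},
    {"dx": 0, "dy": -2.7, "dz": -1, "rx": 0, "ry": 0, "rz": 0},
    {"dx": -10, "dy": -2.7, "dz": -1, "rx": 0, "ry": 0, "rz": 0},
    {"dx": -20, "dy": -2.7, "dz": -1, "rx": 0, "ry": 0, "rz": 0},
    {"dx": -30, "dy": -2.7, "dz": -1, "rx": 0, "ry": 0, "rz": 0},
    {"dx": -40, "dy": -2.7, "dz": -1, "rx": 0, "ry": 0, "rz": 0},
    {"dx": -40, "dy": -2.7, "dz": -1, "rx": 0, "ry": 0, "rz": 0},
    {"dx": -40, "dy": -2.7, "dz": -1, "rx": 0, "ry": 0, "rz": 0}
  ]
}}

```text
time_s: 4.93
tcp_pos: [509.3, -9.3, 68.3]
orientation: [179.7, -0.0, 94.8]
contact_force: [-0.6, -0.2, -2.0]
grip_width: 0.168
```

```bash
python3 -c "
from h import *
st()"
```

```text
t 4.93 tcp [509.3  -9.3  68.3] pl [-74.9  11.8] or [179.67  -0.    94.83] F [-0.6 -0.2 -2. ] g 0.168
```

>>> {"method": "servo_tool", "body": {
  "steps": [
    {"dx": -15, "dy": 0, "dz": 0, "rx": 0, "ry": 0, "rz": 0},
    {"dx": -30, "dy": 0, "dz": 0, "rx": 0, "ry": 0, "rz": 0},
    {"dx": -45, "dy": 0, "dz": 0, "rx": 0, "ry": 0, "rz": -0.001},
    {"dx": -60, "dy": 0, "dz": 0, "rx": 0, "ry": 0, "rz": -0.002},
    {"dx": -75, "dy": 0, "dz": 0, "rx": 0, "ry": 0, "rz": -0.002},
    {"dx": -90, "dy": 0, "dz": 0, "rx": 0, "ry": 0, "rz": -0.002},
    {"dx": -102, "dy": 0, "dz": 0, "rx": 0, "ry": 0, "rz": -0.002},
    {"dx": -111, "dy": 0, "dz": 0, "rx": 0, "ry": 0, "rz": -0.002},
    {"dx": -111.5, "dy": 0, "dz": 0, "rx": 0, "ry": 0, "rz": -0.002},
    {"dx": -111.5, "dy": 0, "dz": 0, "rx": 0, "ry": 0, "rz": -0.002}
  ]
}}

```text
time_s: 5.77
tcp_pos: [518.6, -120.5, 68.2]
orientation: [179.7, -0.0, 94.9]
contact_force: [1.0, 0.1, -1.3]
grip_width: 0.171
```

```bash
python3 - <<'E'
from h import *
st(); p,C=wcap(); cv2.imwrite('pics/w5.png',cv2.resize(p['frame'],(800,600),interpolation=cv2.INTER_CUBIC))
E
```

```text
t 5.77 tcp [ 518.6 -120.5   68.2] pl [-75.2 -99.7] or [ 1.7968e+02 -3.0000e-02  9.4900e+01] F [ 1.   0.1 -1.3] g 0.171
```

View pics/w5.png

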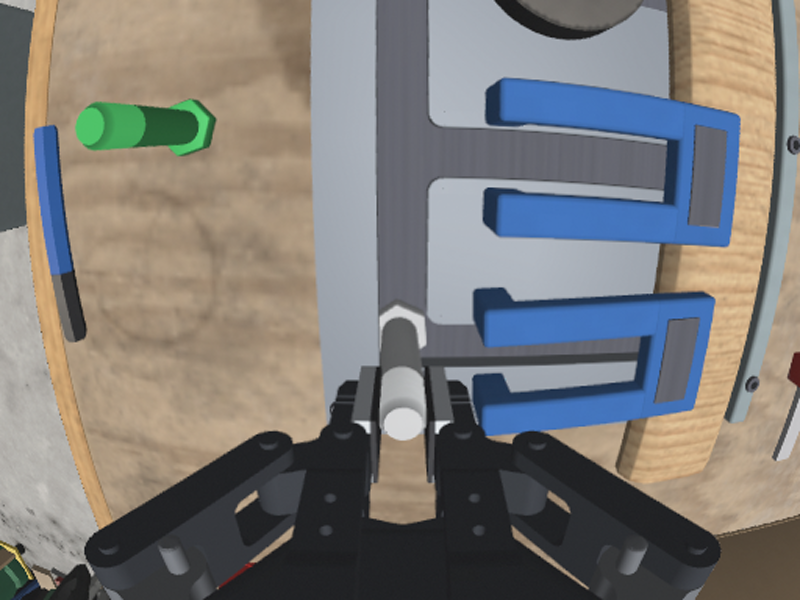

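Bolt 1 is at cross_r, and both forks are in clear view with their closed edges at x≈640 (r) and x≈667 (m). Computing the seats.

```bash
python3 - <<'E'
from h import *
p,C=wcap(); g=1.5625
print(fitplate(p,C,Q,4,[((-110,-60),(-110,40)),((-85,-70),(-85,40)),((-65,-82),(-65,-38)),((-65,-2),(-65,30)),((-60,-30),(-42,-30)),((-60,-10),(-42,-10)),((-60,-90),(-45,-90))]))
def P(*uv):return w2p(wray(p,C,(uv[0]/g,uv[1]/g),60))
for n,pts in dict(r=[(640,333),(638,390),(483,433),(690,408),(714,296),(477,405)],m=[(666,140),(666,186),(487,233),(728,246),(740,118),(489,214)]).items():
    print(n,[P(*u).round(1).tolist() for u in pts])
    for l in (): pass
E
```

```text
(array([ 5.85159166e+02, -1.45594080e+01,  8.59785418e-02]), [0.26, 0.01, 0.01, -0.24, 0.03, 0.28, -0.22])
r [[17.7, -83.6], [22.4, -109.2], [-42.9, -125.4], [53.6, -121.0], [52.1, -68.5], [-46.3, -112.2]]
m [[19.8, -9.7], [21.0, -26.5], [-46.5, -46.3], [55.4, -47.5], [56.2, 4.1], [-46.1, -39.8]]
```

The clamp edge picks disagree by a few mm because I can't tell which edge height I clicked. I'll fit each clamp's silhouette from its known geometry instead.

```bash
cat >> h.py <<'E'
from scipy.optimize import minimize
from scipy import ndimage
BOX=[(-36,-22,12,27,0,29),(-36,-22,-27,-12,0,29),(-36,33,12,27,18,29),(-36,33,-27,-12,18,29),(33,64,-27,27,18,29)]
def render(p,C,c,sc=4):
    m=np.zeros((384*sc,512*sc),np.uint8)
    for x0,x1,y0,y1,z0,z1 in BOX:
        V=np.array([(x,y,z) for x in np.linspace(x0,x1,4) for y in(y0,y1) for z in(z0,z1)],float)
        W=plate2w(c,V); W[:,2]+=31
        h=cv2.convexHull(((wproj(p,C,W)+.5)*sc-.5).astype(np.float32)).round().astype(np.int32)
        cv2.fillConvexPoly(m,h,255)
    return cv2.resize(m,(512,384),interpolation=cv2.INTER_AREA).astype(np.float32)/255
def fitclamp(p,C,c0,vmask=None):
    f=p['frame'].astype(int); blue=((f[...,0]-f[...,2]>50)&(f[...,0]>60)).astype(np.uint8)
    r0=render(p,C,c0); roi=cv2.dilate((r0>0).astype(np.uint8),np.ones((13,13)))>0
    lab,n=ndimage.label(blue); 
    k=max(range(1,n+1),key=lambda i:(r0*(lab==i)).sum())
    B=(lab==k).astype(np.float32); hol=ndimage.binary_fill_holes(B>0); core=cv2.erode((hol&(B==0)).astype(np.uint8),np.ones((3,3)))
    # fill the dark inset in the nose only
    B2=B.copy(); l2,n2=ndimage.label(hol&(B==0))
    for i in range(1,n2+1):
        if r0[l2==i].mean()>.6: B2[l2==i]=1
    w=np.ones_like(B2) if vmask is None else vmask
    def cost(d):
        return (np.abs(render(p,C,np.array(c0)+np.array(d)*[1,1,.02])-B2)*w*roi).sum()
    best=None
    for init in([0,0,0],[3,0,0],[-3,0,0]):
        o=minimize(cost,init,method='Nelder-Mead',options=dict(xatol=.02,fatol=.05,initial_simplex=np.array(init)+np.array([[0,0,0],[3,0,0],[0,3,0],[0,0,2]])))
        if best is None or o.fun<best.fun: best=o
    c=np.array(c0)+best.x*[1,1,.02]
    return c,best.fun,B2.sum(),B2
E
python3 - <<'E'
from h import *
p,C=wcap()
im=cv2.resize(p['frame'],(1024,768),interpolation=cv2.INTER_CUBIC)
for n,c0 in dict(r=(-9,-97,.02),m=(-9,-20,0)).items():
    w=plate2w(Q,c0[:2])[0]; c,e,a,B=fitclamp(p,C,[w[0],w[1],Q[2]+c0[2]])
    o=w2p(c); seat=plate2w(c,[[24,0]])[0]; ce=w2p(seat)
    print(n,'world',c.round(3),'plate org',o.round(1),'yaw rel',np.degrees(c[2]-Q[2]).round(2),'err px',round(e,1),'of',a,'seat pl',ce.round(1))
    r=(cv2.resize(render(p,C,c),(1024,768))>.5).astype(np.uint8); cs,_=cv2.findContours(r,cv2.RETR_LIST,cv2.CHAIN_APPROX_NONE); cv2.drawContours(im,cs,-1,(0,255,255),1)
cv2.imwrite('pics/cl.png',im[60:600,540:1000])
E
```

```text
r world [ 5.88102e+02 -1.18107e+02  1.72000e-01] plate org [  -5.8 -103.4] yaw rel 4.87 err px 2446.0 of 7398.0 seat pl [  18.1 -101.4]
m world [ 5.85715e+02 -3.57470e+01  8.40000e-02] plate org [ -1.  -21.2] yaw rel -0.19 err px 1265.7 of 9588.0 seat pl [ 23.  -21.3]
```

View pics/cl.png

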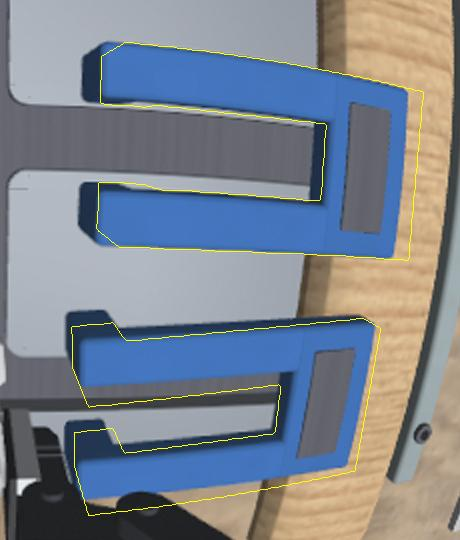

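The mask missed the dark blue faces; I'll use hue and saturation instead.

```bash
python3 - <<'E'
s=open('h.py').read()
a=s.index("    f=p['frame'].astype(int)");b=s.index("    r0=render")
s=s[:a]+"""    hs=cv2.cvtColor(p['frame'],cv2.COLOR_BGR2HSV); blue=((hs[...,0]>100)&(hs[...,0]<125)&(hs[...,1]>135)).astype(np.uint8)
"""+s[b:]
open('h.py','w').write(s)
E
cat > cl.py <<'E'
from h import *
import sys
p,C=wcap()
im=cv2.resize(p['frame'],(1024,768),interpolation=cv2.INTER_CUBIC)
for n,c0 in dict(r=(-9,-97,.03),m=(-9,-20,-.01)).items():
    w=plate2w(Q,c0[:2])[0]; c,e,a,B=fitclamp(p,C,[w[0],w[1],Q[2]+c0[2]])
    r=render(p,C,c); o=w2p(c); ce=w2p(plate2w(c,[[24,0]])[0])
    print(n,'world',c.round(3),'plate org',o.round(1),'yaw rel',np.degrees(c[2]-Q[2]).round(2),'err px',round(e,1),'of',a,r.sum().round(),'seat pl',ce.round(1))
    cs,_=cv2.findContours((cv2.resize(r,(1024,768))>.5).astype(np.uint8),cv2.RETR_LIST,cv2.CHAIN_APPROX_NONE); cv2.drawContours(im,cs,-1,(0,255,255),1)
    cs,_=cv2.findContours((cv2.resize(B,(1024,768))>.5).astype(np.uint8),cv2.RETR_LIST,cv2.CHAIN_APPROX_NONE); cv2.drawContours(im,cs,-1,(0,0,255),1)
cv2.imwrite('pics/cl.png',im[60:600,540:1000])
E
python3 cl.py; python3 - <<'E'
from h import *
p,C=wcap();f=p['frame'];g=1.5625
for u,v in((493,110),(600,100),(620,160),(560,205),(575,405)):print((u,v),f[int(v/g),int(u/g)],cv2.cvtColor(f,cv2.COLOR_BGR2HSV)[int(v/g),int(u/g)])
E
```

```text
r world [ 5.85515e+02 -1.14789e+02  1.30000e-01] plate org [ -8.1 -99.9] yaw rel 2.47 err px 1178.9 of 8994.0 10169.0 seat pl [ 15.9 -98.9]
m world [ 5.80526e+02 -3.58740e+01  7.80000e-02] plate org [ -6.2 -20.9] yaw rel -0.51 err px 952.7 of 10161.0 11073.0 seat pl [ 17.8 -21.1]
(493, 110) [72 49 31] [107 145  72]
(600, 100) [189 116  67] [108 165 189]
(620, 160) [112 103 102] [117  23 112]
(560, 205) [191 118  68] [108 164 191]
(575, 405) [190 117  68] [108 164 190]
```

```bash
python3 - <<'E'
s=open('h.py').read()
s=s.replace("    w=np.ones_like(B2) if vmask is None else vmask\n","""    w=np.ones_like(B2) if vmask is None else vmask.copy()
    W=plate2w(c0,[[x,y,60] for x,y in((39,-20),(58,-20),(58,20),(39,20))]); cv2.fillConvexPoly(w,wproj(p,C,W).round().astype(np.int32),0)
    cv2.fillConvexPoly(B2,wproj(p,C,W).round().astype(np.int32),1)
""")
open('h.py','w').write(s)
E
python3 cl.py
```

```text
r world [ 5.85306e+02 -1.14788e+02  1.33000e-01] plate org [ -8.3 -99.9] yaw rel 2.66 err px 1185.1 of 9008.0 10185.0 seat pl [ 15.7 -98.8]
m world [ 5.8028e+02 -3.6180e+01  7.4000e-02] plate org [ -6.5 -21.1] yaw rel -0.75 err px 954.2 of 10150.0 11090.0 seat pl [ 17.5 -21.5]
```

View pics/cl.png

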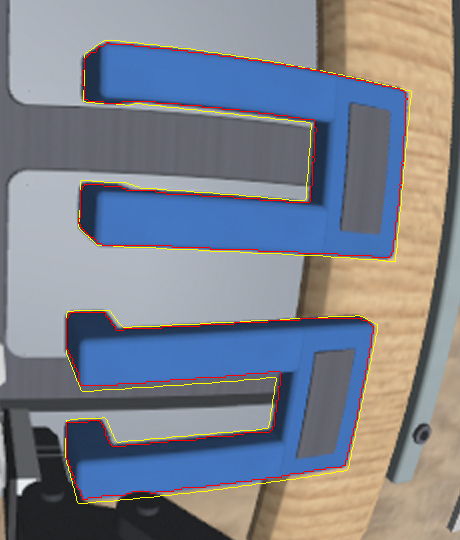

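The silhouettes now lie on the clamps. Seats in plate coordinates: r (15.7, -98.8), m (17.5, -21.5). Sliding bolt 1 into fork r, stopping short first.

>>> {"method": "servo_tool", "body": {
  "steps": [
    {"dx": 0, "dy": 6, "dz": 0, "rx": 0, "ry": 0, "rz": 0},
    {"dx": 0, "dy": 15, "dz": 0, "rx": 0, "ry": 0, "rz": 0},
    {"dx": 0, "dy": 26, "dz": 0, "rx": 0, "ry": 0, "rz": 0},
    {"dx": 0, "dy": 37, "dz": 0, "rx": 0, "ry": 0, "rz": 0},
    {"dx": 0, "dy": 48, "dz": 0, "rx": 0, "ry": 0, "rz": 0},
    {"dx": 0, "dy": 59, "dz": 0, "rx": 0, "ry": 0, "rz": 0},
    {"dx": 0, "dy": 70, "dz": 0, "rx": 0, "ry": 0, "rz": 0},
    {"dx": 0, "dy": 79, "dz": 0, "rx": 0, "ry": 0, "rz": 0},
    {"dx": 0, "dy": 82, "dz": 0, "rx": 0, "ry": 0, "rz": 0},
    {"dx": 0, "dy": 82, "dz": 0, "rx": 0, "ry": 0, "rz": 0}
  ]
}}

```text
time_s: 6.9
tcp_pos: [601.3, -112.5, 68.4]
orientation: [179.7, -0.0, 95.0]
contact_force: [0.4, 0.7, -1.7]
grip_width: 0.168
```

```bash
python3 - <<'E'
from h import *
st(); p,C=wcap(); cv2.imwrite('pics/w6.png',cv2.resize(p['frame'],(800,600),interpolation=cv2.INTER_CUBIC))
c=np.array([585.3,-114.8,.132]);c2,e,a,B=fitclamp(p,C,c);print('r',c2.round(3),e,a)
c=np.array([580.28,-36.2,.074]);c2,e,a,B=fitclamp(p,C,c);print('m',c2.round(3),e,a,w2p(plate2w(c2,[[24,0]])[0]))
E
```

```text
t 6.9 tcp [ 601.3 -112.5   68.4] pl [  7.8 -99. ] or [ 1.7968e+02 -1.0000e-02  9.5020e+01] F [ 0.4  0.7 -1.7] g 0.168
r [ 5.84540e+02 -1.15036e+02  1.36000e-01] 4822.658203125 7521.0
m [ 5.79604e+02 -3.60830e+01  8.20000e-02] 1087.2901611328125 13314.0 [ 16.85261351 -21.10611985]
```

View pics/w6.png

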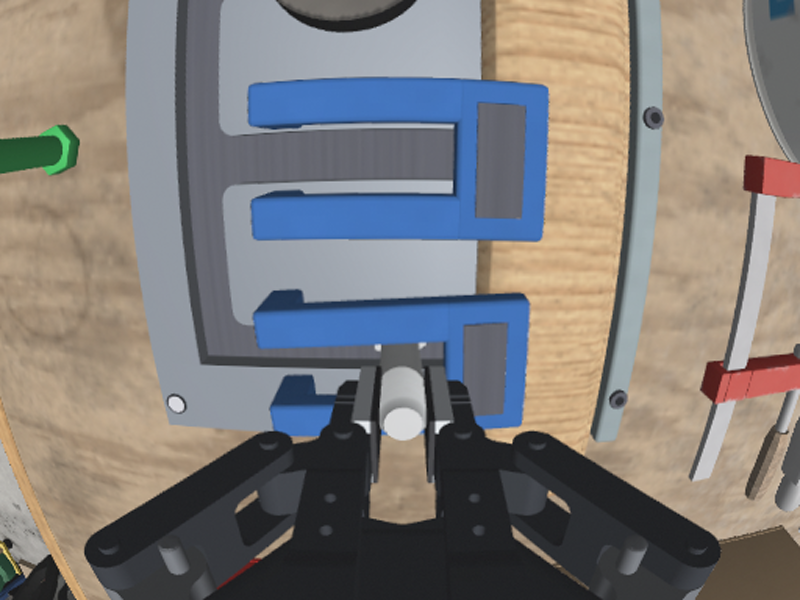

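The gap from shank edge (423,360) to the fork's closed edge (447,350) is about 8 mm, which agrees with the fit. I'll go 7.4 mm further and check.

>>> {"method": "servo_tool", "body": {
  "steps": [
    {"dx": 0, "dy": 2, "dz": 0, "rx": 0, "ry": 0, "rz": 0},
    {"dx": 0, "dy": 4, "dz": 0, "rx": 0, "ry": 0, "rz": 0},
    {"dx": 0, "dy": 5.5, "dz": 0, "rx": 0, "ry": 0, "rz": 0},
    {"dx": 0, "dy": 6.5, "dz": 0, "rx": 0, "ry": 0, "rz": 0},
    {"dx": 0, "dy": 7, "dz": 0, "rx": 0, "ry": 0, "rz": 0},
    {"dx": 0, "dy": 7, "dz": 0, "rx": 0, "ry": 0, "rz": 0}
  ]
}}

```text
time_s: 7.45
tcp_pos: [607.6, -112.0, 68.6]
orientation: [179.7, -0.0, 95.0]
contact_force: [0.1, 0.8, -0.9]
grip_width: 0.17
```

```bash
python3 - <<'E'
from h import *
st(); p,C=wcap()
f=cv2.resize(p['frame'],None,fx=8,fy=8,interpolation=cv2.INTER_CUBIC)
cv2.imwrite('pics/w7.png',f[8*195:8*270,8*225:8*325])
for v in (222,226,230,234):
    print(v,[tuple(int(k) for k in x) for x in p['frame'][v,258:300:1]][8:34])
E
```

```text
t 7.45 tcp [ 607.6 -112.    68.6] pl [ 14.1 -99. ] or [ 1.797e+02 -1.000e-02  9.501e+01] F [ 0.1  0.8 -0.9] g 0.17
222 [(95, 94, 92), (118, 117, 116), (170, 168, 167), (186, 183, 182), (149, 144, 143), (103, 95, 94), (104, 94, 91), (92, 68, 53), (127, 81, 48), (159, 99, 59), (173, 107, 63), (184, 114, 67), (184, 114, 66), (185, 115, 67), (185, 115, 67), (185, 114, 66), (185, 114, 67), (185, 115, 67), (170, 106, 62), (129, 93, 75), (109, 100, 98), (113, 104, 103), (113, 105, 104), (112, 103, 102), (111, 102, 101), (110, 102, 101)]
226 [(95, 95, 94), (96, 96, 95), (101, 98, 97), (107, 99, 98), (110, 101, 100), (112, 103, 102), (106, 96, 93), (96, 74, 60), (124, 79, 49), (158, 100, 59), (172, 108, 64), (182, 113, 66), (184, 114, 67), (185, 114, 66), (185, 114, 66), (186, 114, 67), (186, 114, 66), (187, 114, 67), (169, 105, 62), (127, 93, 76), (108, 100, 98), (112, 104, 102), (113, 104, 103), (111, 102, 101), (110, 102, 101), (111, 102, 101)]
230 [(94, 93, 91), (94, 93, 92), (95, 94, 93), (86, 84, 82), (71, 68, 66), (72, 68, 66), (70, 65, 61), (77, 57, 46), (118, 75, 45), (156, 98, 58), (172, 108, 63), (182, 113, 66), (185, 114, 67), (185, 114, 66), (186, 115, 67), (186, 115, 66), (186, 115, 67), (187, 116, 67), (186, 116, 67), (156, 109, 85), (111, 102, 101), (113, 104, 103), (113, 104, 103), (112, 103, 102), (110, 102, 100), (110, 102, 101)]
234 [(94, 93, 92), (94, 93, 92), (96, 95, 94), (91, 90, 89), (71, 68, 67), (55, 53, 51), (47, 44, 41), (51, 41, 36), (83, 64, 53), (115, 89, 75), (121, 92, 76), (126, 93, 76), (127, 95, 77), (127, 95, 78), (126, 95, 78), (125, 94, 77), (125, 94, 78), (138, 99, 75), (170, 109, 69), (151, 105, 82), (107, 99, 98), (112, 104, 102), (112, 104, 103), (112, 103, 102), (110, 102, 100), (110, 102, 100)]
```

View pics/w7.png

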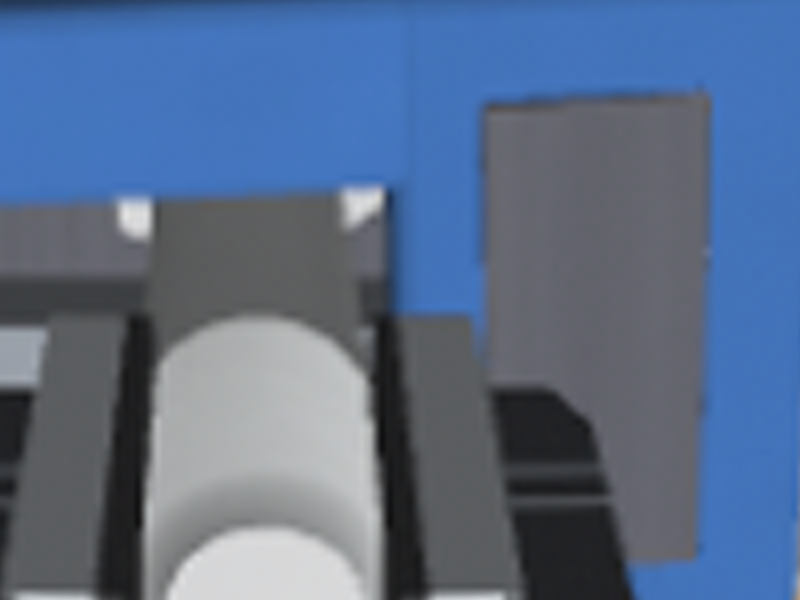

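The gap is now about 2.3 mm (30/8 px at 1.64 px/mm), so 1.4 mm more. That was my last picture, so I check by numbers from here.

>>> {"method": "servo_tool", "body": {
  "steps": [
    {"dx": 0, "dy": 0.8, "dz": 0, "rx": 0, "ry": 0, "rz": 0},
    {"dx": 0, "dy": 1.5, "dz": 0, "rx": 0, "ry": 0, "rz": 0},
    {"dx": 0, "dy": 1.5, "dz": 0, "rx": 0, "ry": 0, "rz": 0},
    {"dx": 0, "dy": 1.5, "dz": 0, "rx": 0, "ry": 0, "rz": 0}
  ]
}}

```text
time_s: 7.83
tcp_pos: [609.0, -111.8, 68.5]
orientation: [179.7, -0.0, 95.0]
contact_force: [-0.7, 0.1, -1.7]
grip_width: 0.171
```

```bash
cat >> h.py <<'E'
def gap(v=(231,232,233)):
    s=st(); p,C=wcap(); f=p['frame'].astype(int)
    for k in v:
        row=f[k,225:325]; sat=row[:,0]-row[:,2]; b=225+int(np.argmax(sat>25))   # first blue col right of shank
        print(k,' '.join('%d/%d'%(x[1],x[0]-x[2]) for x in f[k,262:282]))
    return p,C
E
python3 -c "
from h import *
gap()"
```

```text
t 7.83 tcp [ 609.  -111.8   68.5] pl [ 15.5 -99. ] or [ 1.7971e+02 -1.0000e-02  9.5010e+01] F [-0.7  0.1 -1.7] g 0.171
231 94/2 95/2 94/2 93/2 93/2 94/1 94/1 87/3 59/11 64/53 90/89 102/104 110/113 115/119 114/119 115/119 116/118 115/120 116/119 116/119
232 95/1 94/1 93/2 93/1 93/2 94/1 95/2 88/3 60/12 64/53 89/88 101/103 110/113 114/119 114/118 115/119 115/120 115/120 116/119 116/119
233 94/2 94/2 93/2 93/2 93/1 94/1 95/1 89/2 65/10 64/53 88/87 101/102 111/114 115/119 114/119 114/118 115/119 116/120 115/119 115/120
```

The gap is now about 0.8 mm, with no force rise. Lower the 1 mm lift, open partly, rise.

>>> {"method": "servo_tool", "body": {
  "steps": [
    {"dx": 0, "dy": 0, "dz": 1.0, "rx": 0, "ry": 0, "rz": 0},
    {"dx": 0, "dy": 0, "dz": 1.2, "rx": 0, "ry": 0, "rz": 0},
    {"dx": 0, "dy": 0, "dz": 1.2, "rx": 0, "ry": 0, "rz": 0}
  ]
}}

```text
time_s: 8.13
tcp_pos: [609.1, -111.9, 67.5]
orientation: [179.7, -0.0, 95.0]
contact_force: [-0.0, 0.4, -0.6]
grip_width: 0.171
```

>>> {"method": "servo_tool", "body": {
  "steps": [
    {"dx": 0, "dy": 0, "dz": 0, "rx": 0, "ry": 0, "rz": 0},
    {"dx": 0, "dy": 0, "dz": 0, "rx": 0, "ry": 0, "rz": 0},
    {"dx": 0, "dy": 0, "dz": 0, "rx": 0, "ry": 0, "rz": 0},
    {"dx": 0, "dy": 0, "dz": 0, "rx": 0, "ry": 0, "rz": 0},
    {"dx": 0, "dy": 0, "dz": 0, "rx": 0, "ry": 0, "rz": 0}
  ],
  "fingers": 0
}}

```text
time_s: 8.55
tcp_pos: [609.1, -111.9, 67.5]
orientation: [179.7, -0.0, 95.0]
contact_force: [-0.3, 0.4, 1.1]
grip_width: 0.499
```

>>> {"method": "servo_tool", "body": {
  "steps": [
    {"dx": 0, "dy": 0, "dz": -20, "rx": 0, "ry": 0, "rz": 0},
    {"dx": 0, "dy": 0, "dz": -50, "rx": 0, "ry": 0, "rz": 0},
    {"dx": 0, "dy": 0, "dz": -80, "rx": 0, "ry": 0, "rz": 0},
    {"dx": 0, "dy": 0, "dz": -110, "rx": 0, "ry": 0, "rz": 0},
    {"dx": -20, "dy": 0, "dz": -130, "rx": 0, "ry": 0, "rz": 0},
    {"dx": -50, "dy": -5, "dz": -130, "rx": 0, "ry": 0, "rz": 0},
    {"dx": -85, "dy": -10, "dz": -130, "rx": 0, "ry": 0, "rz": 0},
    {"dx": -110, "dy": -15, "dz": -130, "rx": 0, "ry": 0, "rz": 0},
    {"dx": -110, "dy": -15, "dz": -130, "rx": 0, "ry": 0, "rz": 0},
    {"dx": -110, "dy": -15, "dz": -130, "rx": 0, "ry": 0, "rz": 0}
  ],
  "fingers": 1
}}

```text
time_s: 9.38
tcp_pos: [602.7, -224.1, 197.1]
orientation: [179.7, -0.0, 94.9]
contact_force: [-0.7, 0.5, 0.6]
grip_width: 1.003
```

```bash
cat > chk.py <<'E'
from h import *
s=st(); p,C=wcap()
for l,r0 in dict(r=[585.0,-114.9,.133],m=[579.9,-36.1,.078]).items():
    c,e,a,B=fitclamp(p,C,np.array(r0)); print(l,c.round(3),'err',round(float(e)),a,'seat pl',w2p(plate2w(c,[[24,0]])[0]).round(1))
f=p['frame']
for l in ['bolt_table','tray']:
    for r in env.tip_of(p,l)[:6]: print(l,np.round(r['position']),w2p(r['position']).round(1),round(r['p'],2))
for r in env.trace(p,'bolt_table')[:5]:
    m=r['pixels']; v,u=np.nonzero(m); print('mask',round(r['p'],2),len(u),u.min(),u.max(),v.min(),v.max(),'col',f[m].mean(0).round())
E
python3 chk.py
```

```text
t 9.38 tcp [ 602.7 -224.1  197.1] pl [  -0.5 -210.3] or [ 1.797e+02 -3.000e-02  9.486e+01] F [-0.7  0.5  0.6] g 1.003
r [ 5.83806e+02 -1.13651e+02  1.30000e-01] err 445 4002.0 seat pl [ 14.3 -97.6]
m [ 5.79099e+02 -3.41830e+01  6.90000e-02] err 71 1629.0 seat pl [ 16.5 -19.5]
bolt_table [ 609. -112.    7.] [ 15.3 -98.9] 0.65
bolt_table [413. -36.  -3.] [-172.7   -6.7] 0.53
tray [ 513. -336.   -1.] [ -99.3 -314. ] 0.63
tray [ 566. -336.    4.] [ -46.4 -318.7] 0.32
mask 0.61 483 258 280 51 75 col [168. 167. 166.]
mask 0.57 298 91 121 0 14 col [ 62. 109.  50.]
```

Bolt 1 stands at plate (15.3, -98.9) by the network and the clamps are unmoved within noise. Now to the tray.

>>> {"method": "servo_tool", "body": {
  "steps": [
    {"dx": -20, "dy": -10, "dz": 0, "rx": 0, "ry": 0, "rz": 0},
    {"dx": -50, "dy": -22, "dz": 0, "rx": 0, "ry": 0, "rz": 0},
    {"dx": -80, "dy": -34, "dz": 5, "rx": 0, "ry": 0, "rz": 0},
    {"dx": -111, "dy": -42, "dz": 20, "rx": 0, "ry": 0, "rz": 0},
    {"dx": -111, "dy": -42, "dz": 40, "rx": 0, "ry": 0, "rz": 0},
    {"dx": -111, "dy": -42, "dz": 45, "rx": 0, "ry": 0, "rz": 0},
    {"dx": -111, "dy": -42, "dz": 45, "rx": 0, "ry": 0, "rz": 0}
  ],
  "fingers": 1
}}

```text
time_s: 10.17
tcp_pos: [570.6, -334.7, 150.2]
orientation: [179.9, -0.2, 95.1]
contact_force: [0.5, 0.1, 0.7]
grip_width: 0.998
```

```bash
python3 - <<'E'
from h import *
s=st(); p,C=wcap()
for l in ['bolt_tray','tray']:
    for r in env.tip_of(p,l)[:6]: print(l,np.round(r['position'],1),round(r['p'],2))
f=p['frame']
for r in env.trace(p,'bolt_tray')[:5]:
    m=r['pixels']; v,u=np.nonzero(m); print('mask',round(r['p'],2),len(u),u.min(),u.max(),v.min(),v.max(),'col',f[m].mean(0).round())
    # top disc: bottommost part (nearest camera)
    k=v>v.max()-13; top=(u[k].mean(),v.max()-6.5); print('top',top,wray(p,C,top,88).round(1))
    t=v<v.min()+14; print('head',(u[t].mean(),v.min()+7),wray(p,C,(u[t].mean(),v.min()+7),9).round(1))
b=cap('side'); Rm=cv2.Rodrigues(b['rvec'])[0]; o=-Rm.T@np.ravel(b['tvec'])
for uv in((497,545),(497,485),(575,480)):
    d=Rm.T@np.linalg.inv(b['K'])@np.r_[np.array(uv)/1.5625,1]; print(uv,'z0',(o-d*o[2]/d[2]).round(),'z90',(o+d*(90-o[2])/d[2]).round())
E
```

```text
t 10.17 tcp [ 570.6 -334.7  150.2] pl [ -42.  -317.7] or [ 1.7986e+02 -1.7000e-01  9.5120e+01] F [0.5 0.1 0.7] g 0.998
bolt_tray [ 565.4 -338.6    4.8] 0.79
tray [ 5.129e+02 -3.373e+02 -5.000e-01] 0.76
mask 0.59 1006 243 269 170 218 col [154. 153. 161.]
top (np.float64(255.98739495798318), np.float64(211.5)) [ 570.3 -338.1   88. ]
head (np.float64(255.7448275862069), np.int64(177)) [ 569.4 -333.1    9. ]
(497, 545) z0 [ 492. -477.    0.] z90 [ 458. -518.   90.]
(497, 485) z0 [ 537. -394.    0.] z90 [ 498. -444.   90.]
(575, 480) z0 [ 648. -427.    0.] z90 [ 597. -473.   90.]
```

>>> {"method": "servo_tool", "body": {
  "steps": [
    {"dx": -1, "dy": -0.5, "dz": 15, "rx": 0, "ry": 0, "rz": 0},
    {"dx": -2, "dy": -1, "dz": 40, "rx": 0, "ry": 0, "rz": 0},
    {"dx": -2.7, "dy": -1, "dz": 65, "rx": 0, "ry": 0, "rz": 0},
    {"dx": -2.7, "dy": -1, "dz": 82, "rx": 0, "ry": 0, "rz": 0},
    {"dx": -2.7, "dy": -1, "dz": 86, "rx": 0, "ry": 0, "rz": 0},
    {"dx": -2.7, "dy": -1, "dz": 86, "rx": 0, "ry": 0, "rz": 0},
    {"dx": -2.7, "dy": -1, "dz": 86, "rx": 0, "ry": 0, "rz": 0}
  ]
}}

```text
time_s: 11.0
tcp_pos: [572.9, -338.0, 69.1]
orientation: [179.5, 0.1, 95.2]
contact_force: [0.5, 0.2, 0.2]
grip_width: 0.999
```

>>> {"method": "servo_tool", "body": {
  "steps": [
    {"dx": 0, "dy": 0, "dz": 0, "rx": 0, "ry": 0, "rz": 0},
    {"dx": 0, "dy": 0, "dz": 0, "rx": 0, "ry": 0, "rz": 0},
    {"dx": 0, "dy": 0, "dz": 0, "rx": 0, "ry": 0, "rz": 0},
    {"dx": 0, "dy": 0, "dz": 0, "rx": 0, "ry": 0, "rz": 0},
    {"dx": 0, "dy": 0, "dz": 0, "rx": 0, "ry": 0, "rz": 0},
    {"dx": 0, "dy": 0, "dz": 0, "rx": 0, "ry": 0, "rz": 0},
    {"dx": 0, "dy": 0, "dz": 0, "rx": 0, "ry": 0, "rz": 0},
    {"dx": 0, "dy": 0, "dz": 0, "rx": 0, "ry": 0, "rz": 0}
  ],
  "fingers": -1,
  "force": 60
}}

```text
time_s: 11.67
tcp_pos: [572.6, -338.2, 69.4]
orientation: [179.5, 0.1, 95.2]
contact_force: [-2.0, -0.4, 3.3]
grip_width: 0.156
```

>>> {"method": "servo_tool", "body": {
  "steps": [
    {"dx": 0, "dy": 0, "dz": -5, "rx": 0, "ry": 0, "rz": 0},
    {"dx": 0, "dy": 0, "dz": -20, "rx": 0, "ry": 0, "rz": 0},
    {"dx": 0, "dy": 0, "dz": -45, "rx": 0, "ry": 0, "rz": 0},
    {"dx": 0, "dy": 0, "dz": -75, "rx": 0, "ry": 0, "rz": 0},
    {"dx": 0, "dy": 0, "dz": -100, "rx": 0, "ry": 0, "rz": 0},
    {"dx": 0, "dy": 0, "dz": -120, "rx": 0, "ry": 0, "rz": 0},
    {"dx": 0, "dy": 0, "dz": -120, "rx": 0, "ry": 0, "rz": 0},
    {"dx": 0, "dy": 0, "dz": -120, "rx": 0, "ry": 0, "rz": 0}
  ]
}}

```text
time_s: 12.33
tcp_pos: [572.3, -338.3, 190.3]
orientation: [179.4, 0.2, 95.2]
contact_force: [-0.1, -0.4, -2.2]
grip_width: 0.154
```

```bash
cat > held.py <<'E'
from h import *
s=st(); p,C=wcap(); t=s['tcp_pos']
f=p['frame'].astype(int)
for r in env.trace(p,'bolt_tray')[:2]:
    m=r['pixels']; v,u=np.nonzero(m); print('mask',round(r['p'],2),len(u),u.min(),u.max(),v.min(),v.max(),'col',f[m].mean(0).round())
for r in env.tip_of(p,'bolt_tray')[:2]: print('head rel tcp',(np.array(r['position'])-t).round(1),round(r['p'],2))
# expected px for the bolt top 21.6 above TCP and head 62.4 below
for z in(21.6,-62.4): print(z,wproj(p,C,t+[0,0,z]).round(1))
E
python3 held.py
```

```text
t 12.33 tcp [ 572.3 -338.3  190.3] pl [ -40.6 -321.4] or [179.42   0.18  95.19] F [-0.1 -0.4 -2.2] g 0.154
mask 0.98 2130 237 272 192 273 col [158. 157. 156.]
head rel tcp [ -7.   -1.3 -61.4] 0.61
21.6 [[257.2 269.4]]
-62.4 [[256.2 206.6]]
```

>>> {"method": "servo_tool", "body": {
  "steps": [
    {"dx": 10, "dy": -1, "dz": 0, "rx": 0, "ry": 0, "rz": 0},
    {"dx": 30, "dy": -3, "dz": 0, "rx": 0, "ry": 0, "rz": 0},
    {"dx": 60, "dy": -5, "dz": 0, "rx": 0, "ry": 0, "rz": 0},
    {"dx": 90, "dy": -7, "dz": 0, "rx": 0, "ry": 0, "rz": 0},
    {"dx": 120, "dy": -9, "dz": 0, "rx": 0, "ry": 0, "rz": 0},
    {"dx": 150, "dy": -11, "dz": 0, "rx": 0, "ry": 0, "rz": 0},
    {"dx": 180, "dy": -13, "dz": 0, "rx": 0, "ry": 0, "rz": 0},
    {"dx": 210, "dy": -16, "dz": 0, "rx": 0, "ry": 0, "rz": 0},
    {"dx": 235, "dy": -18, "dz": 0, "rx": 0, "ry": 0, "rz": 0},
    {"dx": 250, "dy": -19, "dz": 0, "rx": 0, "ry": 0, "rz": 0}
  ]
}}

```text
time_s: 13.32
tcp_pos: [527.6, -87.3, 186.1]
orientation: [179.8, -0.1, 95.3]
contact_force: [0.4, -0.6, -2.4]
grip_width: 0.165
```

```bash
cat >> held.py <<'E'
for k in range(192,274,8):
    uu=np.nonzero(m[k])[0]; 
    if len(uu): print(k,uu.min(),uu.max(),(uu.min()+uu.max())/2)
tgt=plate2w(Q,(-75,115))[0,:2]; d=np.r_[tgt-t[:2],0]; Rm=R.from_euler('xyz',s['orientation'],degrees=True).as_matrix(); print('to pocket in tool',(Rm.T@d).round(1))
E
python3 held.py
```

```text
t 13.32 tcp [527.6 -87.3 186.1] pl [-63.4 -67.5] or [ 1.798e+02 -8.000e-02  9.530e+01] F [ 0.4 -0.6 -2.4] g 0.165
mask 0.98 2209 237 272 191 273 col [146. 145. 144.]
head rel tcp [ -7.  -0. -66.] 0.91
21.6 [[257.  269.2]]
-62.4 [[256.8 207. ]]
192 252 261 256.5
200 240 268 254.0
208 237 272 254.5
216 239 269 254.0
224 243 267 255.0
232 243 269 256.0
240 245 270 257.5
248 245 270 257.5
256 244 271 257.5
264 244 270 257.0
272 251 265 258.0
to pocket in tool [182.6 -10.6   0.2]
```

The held bolt leans about 1.5° (head roughly 2 mm towards tool -y). I'll correct it with rx ≈ -0.026 while moving above the pocket.

>>> {"method": "servo_tool", "body": {
  "steps": [
    {"dx": 12, "dy": -1, "dz": 0, "rx": -0.005, "ry": 0, "rz": 0},
    {"dx": 35, "dy": -2, "dz": 0, "rx": -0.012, "ry": 0, "rz": 0},
    {"dx": 65, "dy": -4, "dz": 0, "rx": -0.02, "ry": 0, "rz": -0.0},
    {"dx": 95, "dy": -6, "dz": 0, "rx": -0.026, "ry": 0, "rz": 0.002},
    {"dx": 125, "dy": -8, "dz": 0, "rx": -0.026, "ry": 0, "rz": 0.004},
    {"dx": 152, "dy": -9.5, "dz": 0, "rx": -0.026, "ry": 0, "rz": 0.005},
    {"dx": 173, "dy": -10.5, "dz": 0, "rx": -0.026, "ry": 0, "rz": 0.005},
    {"dx": 182.5, "dy": -10.5, "dz": 0, "rx": -0.026, "ry": 0, "rz": 0.005},
    {"dx": 182.5, "dy": -10.5, "dz": 0, "rx": -0.026, "ry": 0, "rz": 0.005},
    {"dx": 182.5, "dy": -10.5, "dz": 0, "rx": -0.026, "ry": 0, "rz": 0.005}
  ]
}}

```text
time_s: 14.3
tcp_pos: [501.1, 91.6, 186.0]
orientation: [178.3, 0.0, 95.1]
contact_force: [0.4, -0.7, -2.5]
grip_width: 0.159
```

```bash
python3 held.py; python3 - <<'E'
from h import *
p,C=wcap()
print(fitplate(p,C,Q,4,[((-110,60),(-110,140)),((-105,145),(10,145)),((-92,135),(-58,135)),((-55,105),(-55,130)),((-95,105),(-95,130))]))
E
```

```text
t 14.3 tcp [501.1  91.6 186. ] pl [-74.3 113. ] or [1.783e+02 2.000e-02 9.506e+01] F [ 0.4 -0.7 -2.5] g 0.159
mask 0.76 2202 237 272 192 274 col [147. 146. 145.]
mask 0.56 390 200 257 0 8 col [ 94. 111. 136.]
head rel tcp [ -2.9  -1.6 -66. ] 0.64
head rel tcp [  84.6 -107.8 -181.4] 0.16
21.6 [[258.1 269.3]]
-62.4 [[254.6 206.9]]
to pocket in tool [ 2.  -0.7 -0. ]
(array([ 5.84861041e+02, -1.44392420e+01,  8.55055938e-02]), [0.11, -0.14, 0.26, -0.3, 0.21])
```

The bolt is now vertical in view (head 254.5 against 254.6 expected) and within 2 mm of the pocket's centre. Descending, allowing for the tool's 1.7° tilt.

>>> {"method": "servo_tool", "body": {
  "steps": [
    {"dx": 1, "dy": -1, "dz": 10, "rx": 0, "ry": 0, "rz": 0},
    {"dx": 2, "dy": -1.8, "dz": 35, "rx": 0, "ry": 0, "rz": 0},
    {"dx": 2, "dy": -2.5, "dz": 60, "rx": 0, "ry": 0, "rz": 0},
    {"dx": 2, "dy": -3.2, "dz": 80, "rx": 0, "ry": 0, "rz": 0},
    {"dx": 2, "dy": -3.5, "dz": 92, "rx": 0, "ry": 0, "rz": 0},
    {"dx": 2, "dy": -3.7, "dz": 100, "rx": 0, "ry": 0, "rz": 0},
    {"dx": 2, "dy": -3.7, "dz": 100, "rx": 0, "ry": 0, "rz": 0},
    {"dx": 2, "dy": -3.7, "dz": 100, "rx": 0, "ry": 0, "rz": 0}
  ]
}}

```text
time_s: 15.17
tcp_pos: [500.3, 92.4, 86.0]
orientation: [178.3, 0.0, 94.9]
contact_force: [0.1, -1.0, -2.1]
grip_width: 0.162
```

```bash
cat > to.py <<'E'
import sys
from h import *
s=st(); x,y,z=map(float,sys.argv[1:4]); t=plate2w(Q,(x,y))[0,:2]
Rm=R.from_euler('xyz',s['orientation'],degrees=True).as_matrix(); print('shift in tool',(Rm.T@(np.r_[t,z]-s['tcp_pos'])).round(2),'rz for 94.98: ',round(-np.radians(94.98-s['orientation'][2]),4))
E
python3 to.py -75 115 72.5
```

```text
t 15.17 tcp [500.3  92.4  86. ] pl [-75.  113.8] or [178.32   0.    94.91] F [ 0.1 -1.  -2.1] g 0.162
shift in tool [ 1.15 -0.41 13.48] rz for 94.98:  -0.0012
```

>>> {"method": "servo_tool", "body": {
  "steps": [
    {"dx": 0, "dy": -0.2, "dz": 5, "rx": 0, "ry": 0, "rz": 0},
    {"dx": 0, "dy": -0.3, "dz": 9, "rx": 0, "ry": 0, "rz": 0},
    {"dx": 0, "dy": -0.4, "dz": 12, "rx": 0, "ry": 0, "rz": 0},
    {"dx": 0, "dy": -0.4, "dz": 13.3, "rx": 0, "ry": 0, "rz": 0},
    {"dx": 0, "dy": -0.4, "dz": 13.3, "rx": 0, "ry": 0, "rz": 0},
    {"dx": 0, "dy": -0.4, "dz": 13.3, "rx": 0, "ry": 0, "rz": 0}
  ]
}}

```text
time_s: 15.67
tcp_pos: [500.4, 92.4, 72.8]
orientation: [178.3, -0.0, 94.9]
contact_force: [0.2, -0.0, -1.8]
grip_width: 0.156
```

```bash
python3 to.py -75 85 72.7;python3 held.py
```

```text
t 15.67 tcp [500.4  92.4  72.8] pl [-74.9 113.9] or [178.31  -0.    94.91] F [ 0.2 -0.  -1.8] g 0.156
shift in tool [-28.87  -0.03   0.06] rz for 94.98:  -0.0012
t 15.67 tcp [500.4  92.4  72.8] pl [-74.9 113.9] or [178.31  -0.    94.91] F [ 0.2 -0.  -1.8] g 0.156
mask 0.87 2222 236 272 191 273 col [154. 153. 152.]
head rel tcp [ -4.5   0.  -62.9] 0.72
21.6 [[258.1 269.3]]
-62.4 [[254.6 206.9]]
192 252 261 256.5
200 240 268 254.0
208 237 272 254.5
216 238 269 253.5
224 244 267 255.5
232 243 269 256.0
240 245 270 257.5
248 245 270 257.5
256 244 270 257.0
264 244 270 257.0
272 250 266 258.0
to pocket in tool [ 1.1 -0.1 -0. ]
```

The head's underside is at about 7.4 mm, so its top clears the lips. Sliding into the tapered mouth and on towards cross_m.

>>> {"method": "servo_tool", "body": {
  "steps": [
    {"dx": -5, "dy": 0, "dz": 0.2, "rx": 0, "ry": 0, "rz": 0},
    {"dx": -11, "dy": 0, "dz": 0.2, "rx": 0, "ry": 0, "rz": 0},
    {"dx": -17, "dy": 0, "dz": 0.2, "rx": 0, "ry": 0, "rz": 0},
    {"dx": -23, "dy": 0, "dz": 0.2, "rx": 0, "ry": 0, "rz": 0},
    {"dx": -29, "dy": 0, "dz": 0.2, "rx": 0, "ry": 0, "rz": 0},
    {"dx": -35, "dy": 0, "dz": 0.2, "rx": 0, "ry": 0, "rz": 0},
    {"dx": -41, "dy": 0, "dz": 0.2, "rx": 0, "ry": 0, "rz": 0},
    {"dx": -47, "dy": 0, "dz": 0.2, "rx": 0, "ry": 0, "rz": 0},
    {"dx": -50, "dy": 0, "dz": 0.2, "rx": 0, "ry": 0, "rz": 0},
    {"dx": -50, "dy": 0, "dz": 0.2, "rx": 0, "ry": 0, "rz": 0}
  ]
}}

```text
time_s: 16.65
tcp_pos: [504.8, 41.9, 72.7]
orientation: [178.3, 0.0, 94.9]
contact_force: [0.6, 0.6, -0.9]
grip_width: 0.156
```

```bash
python3 to.py -75 -20.5 72.5
```

```text
t 16.65 tcp [504.8  41.9  72.7] pl [-74.9  63.2] or [1.7829e+02 1.0000e-02 9.4860e+01] F [ 0.6  0.6 -0.9] g 0.156
shift in tool [-8.365e+01  5.000e-02  2.200e-01] rz for 94.98:  -0.0022
```

>>> {"method": "servo_tool", "body": {
  "steps": [
    {"dx": -8, "dy": 0, "dz": 0, "rx": 0, "ry": 0, "rz": 0},
    {"dx": -18, "dy": 0, "dz": 0, "rx": 0, "ry": 0, "rz": -0.001},
    {"dx": -28, "dy": 0, "dz": 0, "rx": 0, "ry": 0, "rz": -0.002},
    {"dx": -38, "dy": 0, "dz": 0, "rx": 0, "ry": 0, "rz": -0.002},
    {"dx": -48, "dy": 0, "dz": 0, "rx": 0, "ry": 0, "rz": -0.002},
    {"dx": -58, "dy": 0, "dz": 0, "rx": 0, "ry": 0, "rz": -0.002},
    {"dx": -68, "dy": 0, "dz": 0, "rx": 0, "ry": 0, "rz": -0.002},
    {"dx": -78, "dy": 0, "dz": 0, "rx": 0, "ry": 0, "rz": -0.002},
    {"dx": -83.5, "dy": 0, "dz": 0, "rx": 0, "ry": 0, "rz": -0.002},
    {"dx": -83.5, "dy": 0, "dz": 0, "rx": 0, "ry": 0, "rz": -0.002}
  ]
}}

```text
time_s: 17.48
tcp_pos: [512.0, -42.6, 72.7]
orientation: [178.3, 0.0, 94.9]
contact_force: [0.7, 0.1, -2.5]
grip_width: 0.165
```

```bash
python3 to.py 8 -20.6 72.5; python3 - <<'E'
from h import *
p,C=wcap()
c,e,a,B=fitclamp(p,C,np.array([580.1,-36.1,.078]));print('m',c.round(3),e,a,w2p(plate2w(c,[[24,0]])[0]),w2p(plate2w(c,[[-36,0]])[0]))
E
```

```text
t 17.48 tcp [512.  -42.6  72.7] pl [-75.1 -21.6] or [1.7829e+02 2.0000e-02 9.4880e+01] F [ 0.7  0.1 -2.5] g 0.165
shift in tool [ 1.19 83.01  2.67] rz for 94.98:  -0.0018
m [ 5.80184e+02 -3.66920e+01  6.50000e-02] 1050.99609375 8467.0 [ 17.37180644 -22.16875302] [-42.61406873 -20.86691567]
```

>>> {"method": "servo_tool", "body": {
  "steps": [
    {"dx": 0.9, "dy": 5, "dz": 0.2, "rx": 0, "ry": 0, "rz": 0},
    {"dx": 1, "dy": 14, "dz": 0.4, "rx": 0, "ry": 0, "rz": 0},
    {"dx": 1, "dy": 25, "dz": 0.8, "rx": 0, "ry": 0, "rz": 0},
    {"dx": 1, "dy": 36, "dz": 1.1, "rx": 0, "ry": 0, "rz": 0},
    {"dx": 1, "dy": 47, "dz": 1.4, "rx": 0, "ry": 0, "rz": 0},
    {"dx": 1, "dy": 58, "dz": 1.7, "rx": 0, "ry": 0, "rz": 0},
    {"dx": 1, "dy": 69, "dz": 2.1, "rx": 0, "ry": 0, "rz": 0},
    {"dx": 1, "dy": 78, "dz": 2.4, "rx": 0, "ry": 0, "rz": 0},
    {"dx": 1, "dy": 82, "dz": 2.6, "rx": 0, "ry": 0, "rz": 0},
    {"dx": 1, "dy": 82, "dz": 2.6, "rx": 0, "ry": 0, "rz": 0}
  ]
}}

```text
time_s: 18.37
tcp_pos: [594.5, -33.8, 72.3]
orientation: [178.3, -0.0, 94.9]
contact_force: [-0.5, -0.3, -0.8]
grip_width: 0.159
```

```bash
python3 to.py 17 -20.6 72.5; python3 - <<'E'
from h import *
p,C=gap((222,226,230,234))
t=env.read_state()['tcp_pos']
for z in (49,60): print(z,wproj(p,C,np.r_[t[:2],z]))
E
```

```text
t 18.37 tcp [594.5 -33.8  72.3] pl [  7.9 -20. ] or [178.3   -0.    94.92] F [-0.5 -0.3 -0.8] g 0.159
shift in tool [-0.58  9.07  0.05] rz for 94.98:  -0.001
t 18.37 tcp [594.5 -33.8  72.3] pl [  7.9 -20. ] or [178.3   -0.    94.92] F [-0.5 -0.3 -0.8] g 0.159
222 90/1 91/1 90/1 89/1 91/2 96/5 100/10 101/11 101/10 101/10 101/11 101/10 102/10 102/11 102/11 101/10 102/11 102/10 99/10 99/10
226 89/1 89/2 90/1 90/1 89/1 92/3 90/5 79/7 78/7 78/7 72/6 72/6 72/6 73/6 72/6 72/6 72/6 72/6 71/6 71/6
230 127/2 100/1 90/2 89/2 90/2 91/2 90/3 74/4 61/4 62/5 61/5 62/5 62/5 62/5 62/5 61/5 62/5 62/5 62/4 62/5
234 181/2 181/2 183/3 183/3 180/3 158/2 114/1 113/7 132/12 105/10 105/9 107/9 115/9 118/9 117/10 116/10 116/9 115/9 115/8 114/8
49 [[254.86098684 229.66108577]]
60 [[255.25832176 237.72614989]]
```

>>> {"method": "servo_tool", "body": {
  "steps": [
    {"dx": -0.3, "dy": 2.5, "dz": 0.1, "rx": 0, "ry": 0, "rz": 0},
    {"dx": -0.3, "dy": 4.5, "dz": 0.1, "rx": 0, "ry": 0, "rz": 0},
    {"dx": -0.3, "dy": 6, "dz": 0.2, "rx": 0, "ry": 0, "rz": 0},
    {"dx": -0.3, "dy": 7, "dz": 0.2, "rx": 0, "ry": 0, "rz": 0},
    {"dx": -0.3, "dy": 7, "dz": 0.2, "rx": 0, "ry": 0, "rz": 0},
    {"dx": -0.3, "dy": 7, "dz": 0.2, "rx": 0, "ry": 0, "rz": 0}
  ]
}}

```text
time_s: 18.92
tcp_pos: [600.9, -33.6, 72.3]
orientation: [178.3, -0.0, 94.9]
contact_force: [-0.5, -0.5, -0.6]
grip_width: 0.161
```

```bash
python3 to.py 17.1 -20.6 72.5; python3 - <<'E'
from h import *
p,C=gap((222,225,228,231))
print(' '.join('%d/%d'%(x[1],x[0]-x[2]) for x in p['frame'][226,235:250].astype(int)))
E
```

```text
t 18.92 tcp [600.9 -33.6  72.3] pl [ 14.3 -20.3] or [ 1.7831e+02 -1.0000e-02  9.4910e+01] F [-0.5 -0.5 -0.6] g 0.161
shift in tool [-0.25  2.8  -0.14] rz for 94.98:  -0.0013
t 18.92 tcp [600.9 -33.6  72.3] pl [ 14.3 -20.3] or [ 1.7831e+02 -1.0000e-02  9.4910e+01] F [-0.5 -0.5 -0.6] g 0.161
222 90/1 89/1 89/1 89/0 91/2 97/5 101/9 102/9 100/10 100/11 99/9 100/10 87/14 50/42 71/66 94/94 102/103 109/112 112/114 112/115
225 90/2 90/1 90/2 90/2 90/1 94/3 94/6 89/8 88/9 87/8 87/8 87/8 77/13 53/45 74/71 96/94 103/104 109/111 111/114 111/116
228 90/2 91/2 90/1 90/1 90/2 91/2 86/2 62/5 63/5 62/6 62/5 61/7 55/18 52/46 75/73 96/96 105/105 111/112 111/116 112/116
231 166/3 151/3 127/2 99/3 89/2 91/2 95/3 97/6 97/9 104/9 118/10 109/12 81/20 55/49 78/77 97/97 105/107 111/115 111/116 112/117
77/7 72/7 71/7 72/6 71/6 71/6 72/6 74/5 82/2 84/2 85/2 85/2 87/2 87/2 88/2
```

The gap is 6.0 px at 1.62 px/mm, i.e. 3.7 mm; advance about 2.8 mm.

>>> {"method": "servo_tool", "body": {
  "steps": [
    {"dx": 0, "dy": 1, "dz": 0, "rx": 0, "ry": 0, "rz": 0},
    {"dx": 0, "dy": 2, "dz": 0, "rx": 0, "ry": 0, "rz": 0},
    {"dx": 0, "dy": 2.9, "dz": 0, "rx": 0, "ry": 0, "rz": 0},
    {"dx": 0, "dy": 2.9, "dz": 0, "rx": 0, "ry": 0, "rz": 0},
    {"dx": 0, "dy": 2.9, "dz": 0, "rx": 0, "ry": 0, "rz": 0}
  ]
}}

```text
time_s: 19.38
tcp_pos: [603.8, -33.3, 72.4]
orientation: [178.3, -0.0, 94.9]
contact_force: [-0.5, 0.6, -2.1]
grip_width: 0.159
```

```bash
python3 -c "
from h import *
gap((222,226,228))"
```

```text
t 19.38 tcp [603.8 -33.3  72.4] pl [ 17.2 -20.3] or [ 1.7831e+02 -1.0000e-02  9.4910e+01] F [-0.5  0.6 -2.1] g 0.159
222 90/2 90/2 89/2 89/1 91/2 96/5 100/9 89/13 58/37 71/67 95/94 103/103 109/111 112/115 111/115 112/115 112/115 111/115 111/116 103/107
226 89/1 89/2 90/2 90/1 89/2 91/3 80/4 62/11 54/39 73/70 96/95 104/105 111/113 112/114 112/116 111/116 112/116 111/116 112/116 103/106
228 91/2 90/2 90/1 90/1 90/1 91/0 86/2 58/14 52/46 75/72 96/95 105/106 110/114 112/115 111/116 111/115 112/116 112/116 111/116 104/106
```

The gap is about 0.9 mm, right at the seat. Set down, release and rise.

>>> {"method": "servo_tool", "body": {
  "steps": [
    {"dx": 0, "dy": 0, "dz": 0.6, "rx": 0, "ry": 0, "rz": 0},
    {"dx": 0, "dy": 0, "dz": 1, "rx": 0, "ry": 0, "rz": 0},
    {"dx": 0, "dy": 0, "dz": 1, "rx": 0, "ry": 0, "rz": 0}
  ]
}}

```text
time_s: 19.68
tcp_pos: [603.9, -33.3, 72.2]
orientation: [178.3, -0.0, 94.9]
contact_force: [-1.8, -0.6, 4.3]
grip_width: 0.159
```

>>> {"method": "servo_tool", "body": {
  "steps": [
    {"dx": 0, "dy": 0, "dz": 0, "rx": 0, "ry": 0, "rz": 0},
    {"dx": 0, "dy": 0, "dz": 0, "rx": 0, "ry": 0, "rz": 0},
    {"dx": 0, "dy": 0, "dz": 0, "rx": 0, "ry": 0, "rz": 0},
    {"dx": 0, "dy": 0, "dz": 0, "rx": 0, "ry": 0, "rz": 0},
    {"dx": 0, "dy": 0, "dz": 0, "rx": 0, "ry": 0, "rz": 0}
  ],
  "fingers": 0
}}

```text
time_s: 20.1
tcp_pos: [603.9, -33.3, 72.1]
orientation: [178.3, -0.0, 94.9]
contact_force: [0.2, 0.5, -0.0]
grip_width: 0.5
```

>>> {"method": "servo_tool", "body": {
  "steps": [
    {"dx": 0, "dy": 0.5, "dz": -15, "rx": 0, "ry": 0, "rz": 0},
    {"dx": 0, "dy": 1, "dz": -40, "rx": 0, "ry": 0, "rz": 0},
    {"dx": 0, "dy": -10, "dz": -75, "rx": 0.01, "ry": 0, "rz": 0},
    {"dx": -20, "dy": -30, "dz": -110, "rx": 0.02, "ry": 0, "rz": 0},
    {"dx": -40, "dy": -50, "dz": -130, "rx": 0.03, "ry": 0, "rz": 0},
    {"dx": -40, "dy": -50, "dz": -140, "rx": 0.03, "ry": 0, "rz": 0},
    {"dx": -40, "dy": -50, "dz": -140, "rx": 0.03, "ry": 0, "rz": 0},
    {"dx": -40, "dy": -50, "dz": -140, "rx": 0.03, "ry": 0, "rz": 0}
  ]
}}

```text
time_s: 20.77
tcp_pos: [553.9, -77.8, 210.5]
orientation: [179.9, -0.0, 94.9]
contact_force: [-0.6, -0.1, 0.0]
grip_width: 0.497
```

```bash
python3 chk.py; python3 - <<'E'
from h import *
# shank top discs and clamps seen in scene/side too
for n in('side','scene'):
    b=cap(n)
    for l in('bolt_table','clamp_1','clamp_1_seat','moulding','tape_black'):
        for r in env.tip_of(b,l)[:5]: print(n,l,np.round(r['position']),w2p(r['position']).round(1),round(r['p'],2))
p,C=wcap(); print(fitplate(p,C,Q,4,[((-110,-100),(-110,40)),((-85,-70),(-85,40)),((-65,-82),(-65,-38)),((-65,-2),(-65,30))]))
E
```

```text
t 20.77 tcp [553.9 -77.8 210.5] pl [-36.4 -60.3] or [ 1.7992e+02 -1.0000e-02  9.4890e+01] F [-0.6 -0.1  0. ] g 0.497
r [ 5.84899e+02 -1.14903e+02  1.35000e-01] err 677 3000.0 seat pl [ 15.3 -98.8]
m [ 5.7859e+02 -3.6246e+01  9.1000e-02] err 500 3370.0 seat pl [ 15.8 -21. ]
bolt_table [411. -35.   0.] [-175.3   -4.8] 0.97
bolt_table [ 606. -115.    6.] [  12.7 -101.9] 0.56
bolt_table [408.  72.  -2.] [-168.4  101.5] 0.56
tray [ 514. -337.   -2.] [ -98.5 -315.5] 0.68
mask 0.81 493 289 314 199 228 col [148. 144. 141.]
mask 0.73 702 112 153 110 136 col [ 76. 133.  62.]
mask 0.56 722 111 155 15 44 col [34. 33. 33.]
mask 0.32 3645 249 348 109 165 col [156. 103.  69.]
side bolt_table [410. -30.   2.] [-175.3   -0.3] 0.71
side bolt_table [512. 188.   5.] [-54.9 207.7] 0.54
side bolt_table [ 604. -110.    7.] [ 10.5 -96.2] 0.45
side bolt_table [408.  70.  -2.] [-169.1  100.1] 0.42
side bolt_table [603. -31.   7.] [ 16.3 -18.3] 0.3
side clamp_1 [ 577. -113.   32.] [-16.1 -97.4] 0.84
side clamp_1 [510. -40.   5.] [-77.1 -18.8] 0.54
side clamp_1_seat [ 605. -115.   34.] [  11.3 -101.4] 0.89
side
[... 216 characters left out ...]
able [407.  79.   0.] [-169.2  108.8] 0.65
scene bolt_table [507. 189.   2.] [-59.7 209.6] 0.56
scene bolt_table [ 605. -113.    8.] [  11.5 -100.1] 0.48
scene clamp_1 [ 587. -115.   32.] [  -6.8 -100.5] 0.85
scene clamp_1 [578. -33.  32.] [ -8.  -17.8] 0.67
scene clamp_1_seat [ 609. -112.   32.] [ 15.2 -98.6] 0.94
scene moulding [649. -11.  26.] [64.5 -2.1] 0.88
scene tape_black [567.  45.  32.] [-12.6  61.2] 0.73Traceback (most recent call last):
  File "<stdin>", line 7, in <module>
  File "h.py", line 40, in fitplate
    W=plate2w(q,np.c_[M+D[:,:1]*N,np.zeros(len(M))])[:,:2]
                        ~^^^^^^
IndexError: too many indices for array: array is 1-dimensional, but 2 were indexed
```

Everything is let go and both bolts stand. One clean final look from above the seats to check gaps and uprightness numerically.

>>> {"method": "servo_tool", "body": {
  "steps": [
    {"dx": -10, "dy": 8, "dz": 0, "rx": 0, "ry": 0, "rz": 0},
    {"dx": -30, "dy": 22, "dz": 0, "rx": 0, "ry": 0, "rz": 0},
    {"dx": -55, "dy": 38, "dz": 0, "rx": 0, "ry": 0, "rz": 0},
    {"dx": -75, "dy": 50, "dz": 0, "rx": 0, "ry": 0, "rz": 0},
    {"dx": -80, "dy": 53, "dz": 0, "rx": 0, "ry": 0, "rz": 0},
    {"dx": -80, "dy": 53, "dz": 0, "rx": 0, "ry": 0, "rz": 0},
    {"dx": -80, "dy": 53, "dz": 0, "rx": 0, "ry": 0, "rz": 0}
  ],
  "fingers": 1
}}

```text
time_s: 22.2
tcp_pos: [612.9, -153.3, 210.1]
orientation: [-180.0, -0.0, 94.9]
contact_force: [-0.2, -0.0, -0.1]
grip_width: 1.0
```

```bash
python3 - <<'E'
from h import *
st(); p,C=wcap(); f=p['frame']; hs=cv2.cvtColor(f,cv2.COLOR_BGR2HSV)
for l in('bolt_table','clamp_1'):
  for r in env.tip_of(p,l)[:4]: print(l,np.round(r['position']),w2p(r['position']).round(1),round(r['p'],2))
for n,y in(('r',-99),('m',-20.5)):
    x=17.2 if n=='m' else 15.5
    # profile along plate x at z=55, at bolt axis line
    for z in (55,):
        xs=np.arange(x-14,x+14,.5); uv=wproj(p,C,plate2w(Q,np.c_[xs,np.full(len(xs),y),np.full(len(xs),z)])).astype(np.float32)
        v=cv2.remap(f,uv[:,:1].copy(),uv[:,1:].copy(),cv2.INTER_LINEAR)[:,0].astype(int)
        print(n,z,' '.join('%.1f:%d/%d'%(a,b[1],b[0]-b[2]) for a,b in zip(xs,v)))
    # bright top disc near expected place
    e=wproj(p,C,plate2w(Q,[[x,y,90]]))[0]; u0,v0=e.round().astype(int)
    g=f[v0-22:v0+23,u0-22:u0+23].astype(int); m=((g.max(2)-g.min(2)<12)&(g[...,1]>175)).astype(np.uint8)
    k,lab,sta,cen=cv2.connectedComponentsWithStats(m)
    for i in range(1,k):
        if sta[i,4]>60: c=cen[i]+[u0-22,v0-22]; print('  top',sta[i],c.round(1),'exp',e.round(1),'pl',w2p(wray(p,C,c,90)).round(1))
cv2.imwrite('pics/fin.png',f)
# full clamp fits, bolts masked out with tall-cylinder projection
vm=np.ones((384,512),np.float32)
for x,y in((15.5,-99),(17.2,-20.5)):
    a=np.linspace(0,2*np.pi,16); P=[[x+10.5*np.cos(t),y+10.5*np.sin(t),z] for t in a for z in(31,92)]
    cv2.fillConvexPoly(vm,cv2.convexHull(wproj(p,C,plate2w(Q,P)).astype(np.float32)).round().astype(np.int32),0)
for l,r0 in dict(r=[585.0,-114.9,.133],m=[580.0,-36.3,.073]).items():
    c,e,a,B=fitclamp(p,C,np.array(r0),vm); print(l,c.round(3),'err',round(float(e)),a,'seat pl',w2p(plate2w(c,[[24,0]])[0]).round(1))
E
```

```text
t 22.2 tcp [ 612.9 -153.3  210.1] pl [  15.9 -140.7] or [-1.7996e+02 -3.0000e-02  9.4870e+01] F [-0.2 -0.  -0.1] g 1.0
bolt_table [ 609. -113.    6.] [  15.1 -100.2] 0.92
bolt_table [ 514. -349.    6.] [ -99.2 -326.9] 0.28
clamp_1 [ 581. -111.   32.] [-12.1 -95.4] 0.75
clamp_1 [579. -36.  31.] [ -7.3 -20.5] 0.73
r 55 1.5:94/9 2.0:94/10 2.5:95/10 3.0:106/7 3.5:119/5 4.0:124/4 4.5:129/2 5.0:130/2 5.5:130/2 6.0:147/2 6.5:167/2 7.0:178/2 7.5:188/2 8.0:191/2 8.5:193/2 9.0:194/2 9.5:196/3 10.0:196/3 10.5:196/2 11.0:196/2 11.5:196/2 12.0:196/2 12.5:196/2 13.0:196/2 13.5:196/2 14.0:195/3 14.5:194/2 15.0:192/1 15.5:189/2 16.0:182/2 16.5:173/3 17.0:165/3 17.5:157/3 18.0:160/3 18.5:169/3 19.0:173/3 19.5:177/3 20.0:177/3 20.5:175/3 21.0:181/3 21.5:190/2 22.0:190/2 22.5:184/3 23.0:167/8 23.5:142/17 24.0:120/42 24.5:99/78 25.0:94/95 25.5:99/101 26.0:102/105 26.5:103/107 27.0:104/108 27.5:105/109 28.0:105/109 28.5:105/108 29.0:102/103
  top [ 12  15  13  13 131] [252.9 139.3] exp [256.7 139.7] pl [ 12.1 -98.6]
m 55 3.2:93/9 3.7:92/9 4.2:92/9 4.7:93/10 5.2:93/10 5.7:93/9 6.2:103/8 6.7:133/6 7.2:157/4 7.7:166/3 8.2:169/2 8.7:162/2 9.2:160/2 9.7:162/2 10.2:163/2 10.7:163/3 11.2:161/3 11.7:157/2 12.2:154/3 12.7:152/3 13.2:150/3 13.7:148/3 14.2:146/3 14.7:146/3 15.2:146/2 15.7:148/3 16.2:151/3 16.7:155/3 17.2:156/3 17.7:156/3 18.2:156/3 18.7:156/3 19.2:159/3 19.7:162/3 20.2:166/3 20.7:171/3 21.2:175/3 21.7:178/3 22.2:183/3 22.7:187/3 23.2:182/2 23.7:177/2 24.2:178/2 24.7:176/3 25.2:121/25 25.7:71/48 26.2:82/73 26.7:93/94 27.2:100/103 27.7:105/109 28.2:105/108 28.7:105/108 29.2:105/109 29.7:105/109 30.2:104/109 30.7:103/106
  top [ 16  14  13  13 138] [258.  50.] exp [258.5  51.9] pl [ 16.8 -18.8]
r [ 5.83671e+02 -1.13523e+02  1.39000e-01] err 353 3523.0 seat pl [ 14.1 -97.2]
m [ 5.78137e+02 -3.62510e+01  7.00000e-02] err 386 3605.0 seat pl [ 15.4 -21.4]
```

Bolt m's top agrees at (16.8, -18.8). Bolt r's top reads 3 mm towards -x, so I'll check it for lean by fitting its axis.

```bash
cat > lean.py <<'E'
from h import *
st(); p,C=wcap(); f=p['frame'].astype(int)
grey=((f.max(2)-f.min(2))<=5)
for n,x,y in(('r',15.5,-99),('m',17.2,-20.5)):
    print(n)
    for z in range(36,92,6):
        c=wproj(p,C,plate2w(Q,[[x,y,z]]))[0]; r=int(round(c[1])); a=int(c[0])
        row=grey[r,a-24:a+25]; lab,k=ndimage.label(row)
        seg=[(int(np.nonzero(lab==i)[0][0])+a-24,int(np.nonzero(lab==i)[0][-1])+a-24) for i in range(1,k+1) if (lab==i).sum()>8]
        print(z,c.round(1),seg,[(w2p(wray(p,C,(s,r),z))[0].round(1),w2p(wray(p,C,(e+1,r),z))[0].round(1)) for s,e in seg])
E
python3 lean.py
python3 - <<'E'
import cv2
f=cv2.imread('pics/fin.png')
print(f[139,238:280,1].tolist());print(f[130,238:280,1].tolist());print(f[150,238:280,1].tolist())
E
```

```text
t 22.35 tcp [ 612.6 -152.3  210.9] pl [  15.6 -139.7] or [ 1.7998e+02 -1.0000e-02  9.4950e+01] F [ 0.5 -0.6  0.1] g 0.999
r
36 [257.  133.3] [(246, 264)] [(np.float64(3.7), np.float64(24.0))]
42 [257. 134.] [(246, 264)] [(np.float64(3.9), np.float64(23.9))]
48 [257.  134.7] [(246, 264)] [(np.float64(4.1), np.float64(23.7))]
54 [257.  135.5] [(246, 264)] [(np.float64(4.3), np.float64(23.6))]
60 [257.  136.3] [(246, 264)] [(np.float64(4.6), np.float64(23.4))]
66 [257.  137.1] [(245, 264)] [(np.float64(3.8), np.float64(23.3))]
72 [257.  137.9] [(245, 264)] [(np.float64(4.1), np.float64(23.1))]
78 [257.  138.8] [(245, 262)] [(np.float64(4.3), np.float64(21.1))]
84 [257.  139.7] [(245, 261)] [(np.float64(4.6), np.float64(20.1))]
90 [257.  140.7] [(245, 261)] [(np.float64(4.8), np.float64(20.0))]
m
36 [258.6  60.4] [(248, 266)] [(np.float64(6.1), np.float64(26.0))]
42 [258.6  59.7] [(248, 266)] [(np.float64(6.3), np.float64(25.8))]
48 [258.6  59. ] [(248, 266)] [(np.float64(6.5), np.float64(25.6))]
54 [258.6  58.2] [(248, 266)] [(np.float64(6.7), np.float64(25.4))]
60 [258.7  57.4] [(249, 
[... 272 characters left out ...]
266)] [(np.float64(9.4), np.float64(24.5))]
90 [258.8  53. ] [(250, 266)] [(np.float64(9.6), np.float64(24.3))]
[91, 93, 92, 91, 92, 95, 110, 129, 137, 195, 195, 195, 195, 195, 196, 196, 197, 197, 197, 197, 197, 189, 166, 166, 138, 91, 90, 86, 84, 99, 105, 104, 104, 101, 94, 95, 93, 92, 92, 91, 90, 89]
[91, 93, 91, 92, 93, 94, 95, 145, 193, 177, 119, 143, 156, 156, 157, 159, 162, 165, 170, 174, 171, 149, 99, 89, 119, 172, 170, 106, 94, 102, 104, 104, 104, 98, 92, 94, 93, 92, 93, 90, 90, 89]
[106, 105, 105, 106, 106, 104, 105, 104, 106, 106, 106, 106, 105, 105, 105, 105, 106, 106, 105, 106, 105, 105, 106, 106, 106, 107, 107, 107, 107, 106, 102, 104, 103, 104, 105, 103, 94, 92, 92, 92, 90, 90]
```

Bolt r's head and top both sit at about plate x = 12.6, some 2.8 mm short. It had been leaning in the grip and righted itself on release. Regrasp it centred and nudge it forward.

>>> {"method": "servo_tool", "body": {
  "steps": [
    {"dx": 10, "dy": -1, "dz": 15, "rx": 0, "ry": 0, "rz": 0},
    {"dx": 25, "dy": -2, "dz": 40, "rx": 0, "ry": 0, "rz": 0},
    {"dx": 38, "dy": -3, "dz": 65, "rx": 0, "ry": 0, "rz": 0},
    {"dx": 41, "dy": -3, "dz": 90, "rx": 0, "ry": 0, "rz": 0},
    {"dx": 41, "dy": -3, "dz": 100, "rx": 0, "ry": 0, "rz": 0},
    {"dx": 41, "dy": -3, "dz": 100, "rx": 0, "ry": 0, "rz": 0},
    {"dx": 41, "dy": -3, "dz": 100, "rx": 0, "ry": 0, "rz": 0}
  ]
}}

```text
time_s: 22.98
tcp_pos: [606.1, -111.6, 111.7]
orientation: [180.0, 0.0, 95.0]
contact_force: [-0.3, 0.4, -0.1]
grip_width: 1.001
```

```bash
cat > top.py <<'E'
from h import *
s=st(); p,C=wcap(); f=p['frame'].astype(int)
e=wproj(p,C,plate2w(Q,[[12.7,-98.8,90]]))[0]; h=wproj(p,C,plate2w(Q,[[12.7,-98.8,11]]))[0]; print('exp top',e.round(1),'head',h.round(1))
for r in env.trace(p,'bolt_table')[:3]:
    m=r['pixels']; v,u=np.nonzero(m); col=f[m].mean(0)
    if col.max()-col.min()>20: continue
    print('mask',round(r['p'],2),u.min(),u.max(),v.min(),v.max())
    for k in range(v.min(),v.max()+1,4):
        uu=np.nonzero(m[k])[0]; c=(uu.min()+uu.max())/2
        print(k,uu.min(),uu.max(),c,end=' | ')
u0,v0=e.round().astype(int); g=f[v0-30:v0+31,u0-30:u0+31]; m=((g.max(2)-g.min(2)<12)&(g[...,1]>175)).astype(np.uint8)
k,lab,sta,cen=cv2.connectedComponentsWithStats(m)
for i in range(1,k):
    if sta[i,4]>80: c=cen[i]+[u0-30,v0-30]; print('\ntop',sta[i],c.round(1),'pl',w2p(wray(p,C,c,90)).round(1))
E
python3 top.py
```

```text
t 22.98 tcp [ 606.1 -111.6  111.7] pl [ 12.7 -98.5] or [1.7997e+02 1.0000e-02 9.4980e+01] F [-0.3  0.4 -0.1] g 1.001
exp top [257.  231.2] head [257.1 191.2]
mask 0.82 244 272 195 239
195 264 270 267.0 | 199 246 272 259.0 | 203 248 269 258.5 | 207 248 268 258.0 | 211 247 268 257.5 | 215 246 268 257.0 | 219 246 268 257.0 | 223 245 269 257.0 | 227 244 269 256.5 | 231 244 268 256.0 | 235 246 266 256.0 | 239 252 260 256.0 | mask 0.44 58 73 0 3
0 58 73 65.5 | 
top [ 20  22  19  17 255] [256.2 231.3] pl [ 12.2 -98.9]
```

>>> {"method": "servo_tool", "body": {
  "steps": [
    {"dx": 0, "dy": 0, "dz": 12, "rx": 0, "ry": 0, "rz": 0},
    {"dx": 0, "dy": 0, "dz": 26, "rx": 0, "ry": 0, "rz": 0},
    {"dx": 0, "dy": 0, "dz": 38, "rx": 0, "ry": 0, "rz": 0},
    {"dx": 0, "dy": 0, "dz": 43, "rx": 0, "ry": 0, "rz": 0},
    {"dx": 0, "dy": 0, "dz": 43, "rx": 0, "ry": 0, "rz": 0},
    {"dx": 0, "dy": 0, "dz": 43, "rx": 0, "ry": 0, "rz": 0}
  ]
}}

```text
time_s: 23.58
tcp_pos: [607.1, -112.2, 69.8]
orientation: [179.9, 0.0, 94.9]
contact_force: [-0.5, -0.7, -0.5]
grip_width: 1.0
```

```bash
python3 to.py 12.5 -98.8 69; python3 top.py
```

```text
t 23.58 tcp [ 607.1 -112.2   69.8] pl [ 13.7 -99.2] or [1.7985e+02 4.0000e-02 9.4930e+01] F [-0.5 -0.7 -0.5] g 1.0
shift in tool [ 0.42 -1.17  0.82] rz for 94.98:  -0.0008
t 23.58 tcp [ 607.1 -112.2   69.8] pl [ 13.7 -99.2] or [1.7985e+02 4.0000e-02 9.4930e+01] F [-0.5 -0.7 -0.5] g 1.0
exp top [254.9 267. ] head [255.5 208.1]
mask 0.97 238 270 219 277
219 244 270 257.0 | 223 244 268 256.0 | 227 244 269 256.5 | 231 244 269 256.5 | 235 243 269 256.0 | 239 242 269 255.5 | 243 242 268 255.0 | 247 241 268 254.5 | 251 240 269 254.5 | 255 239 270 254.5 | 259 239 270 254.5 | 263 238 269 253.5 | 267 240 268 254.0 | 271 243 267 255.0 | 275 248 261 254.5 | mask 0.74 74 415 0 277
0 77 413 245.0 | 4 76 413 244.5 | 8 76 413 244.5 | 12 75 414 244.5 | 16 75 414 244.5 | 20 75 414 244.5 | 24 75 414 244.5 | 28 75 414 244.5 | 32 75 414 244.5 | 36 75 414 244.5 | 40 75 414 244.5 | 44 75 414 244.5 | 48 75 414 244.5 | 52 75 414 244.5 | 56 75 414 244.5 | 60 75 414 244.5 | 64 75 414 244.5 | 68 75 414 244.5 | 72 75 414 244.5 | 76 75 414 244.5 | 80 75 414 244.5 | 84 75 413 244.0 | 88 75 414 244.5 | 92 76 414 24
[... 242 characters left out ...]
0 245.0 | 148 80 409 244.5 | 152 81 409 245.0 | 156 81 409 245.0 | 160 82 409 245.5 | 164 82 408 245.0 | 168 83 407 245.0 | 172 83 406 244.5 | 176 84 406 245.0 | 180 85 405 245.0 | 184 85 404 244.5 | 188 86 404 245.0 | 192 87 404 245.5 | 196 87 403 245.0 | 200 88 403 245.5 | 204 89 402 245.5 | 208 89 401 245.0 | 212 90 400 245.0 | 216 90 400 245.0 | 220 91 399 245.0 | 224 92 398 245.0 | 228 93 397 245.0 | 232 94 396 245.0 | 236 95 396 245.5 | 240 96 395 245.5 | 244 97 394 245.5 | 248 98 394 246.0 | 252 99 393 246.0 | 256 100 393 246.5 | 260 101 391 246.0 | 264 102 391 246.5 | 268 103 390 246.5 | 272 130 389 259.5 | 276 239 387 313.0 | 
top [ 17   0  28  41 615] [257.5 260. ] pl [ 14.  -94.8]
```

>>> {"method": "servo_tool", "body": {
  "steps": [
    {"dx": 0.3, "dy": -1.1, "dz": 0, "rx": 0, "ry": 0, "rz": 0},
    {"dx": 0.3, "dy": -1.1, "dz": 0, "rx": 0, "ry": 0, "rz": 0},
    {"dx": 0.3, "dy": -1.1, "dz": 0, "rx": 0, "ry": 0, "rz": 0}
  ]
}}

```text
time_s: 23.93
tcp_pos: [606.8, -112.1, 71.2]
orientation: [179.7, 0.1, 94.9]
contact_force: [0.3, 0.7, -0.3]
grip_width: 1.004
```

>>> {"method": "servo_tool", "body": {
  "steps": [
    {"dx": 0, "dy": 0, "dz": 0, "rx": 0, "ry": 0, "rz": 0},
    {"dx": 0, "dy": 0, "dz": 0, "rx": 0, "ry": 0, "rz": 0},
    {"dx": 0, "dy": 0, "dz": 0, "rx": 0, "ry": 0, "rz": 0},
    {"dx": 0, "dy": 0, "dz": 0, "rx": 0, "ry": 0, "rz": 0},
    {"dx": 0, "dy": 0, "dz": 0, "rx": 0, "ry": 0, "rz": 0},
    {"dx": 0, "dy": 0, "dz": 0, "rx": 0, "ry": 0, "rz": 0},
    {"dx": 0, "dy": 0, "dz": 0, "rx": 0, "ry": 0, "rz": 0},
    {"dx": 0, "dy": 0, "dz": 0, "rx": 0, "ry": 0, "rz": 0}
  ],
  "fingers": -1,
  "force": 40
}}

```text
time_s: 24.6
tcp_pos: [606.9, -112.1, 71.3]
orientation: [179.7, 0.1, 94.9]
contact_force: [-0.6, -0.1, 1.0]
grip_width: 0.165
```

```bash
cat > ax.py <<'E'
from h import *
s=st(); p,C=wcap(); f=p['frame'].astype(int); t=s['tcp_pos']
best=max((r['pixels'] for r in env.trace(p,'bolt_table')),key=lambda m:m[215:270,240:272].sum() if m.sum()<6000 else 0)
y=w2p(t)[1]
for z in (88,80,70,60,52,46):
    k=int(round(wproj(p,C,np.r_[t[:2],z])[0][1]-6)); uu=np.nonzero(best[k])[0]
    if len(uu): print('z~',z,'row',k,uu.min(),uu.max(),'axis x_pl',w2p(wray(p,C,((uu.min()+uu.max())/2,k),z))[0].round(2))
for k in (224,227,230): print(k,' '.join('%d/%d'%(x[1],x[0]-x[2]) for x in f[k,262:284]))
E
python3 ax.py
```

```text
t 24.6 tcp [ 606.9 -112.1   71.3] pl [ 13.4 -99.1] or [1.7971e+02 8.0000e-02 9.4940e+01] F [-0.6 -0.1  1. ] g 0.165
z~ 88 row 258 243 271 axis x_pl 13.41
z~ 80 row 250 244 271 axis x_pl 13.69
z~ 70 row 241 245 270 axis x_pl 13.74
z~ 60 row 232 245 270 axis x_pl 13.79
z~ 52 row 226 246 270 axis x_pl 14.13
z~ 46 row 222 246 271 axis x_pl 14.48
224 94/2 94/2 94/2 93/2 94/3 95/2 97/2 100/2 101/7 100/11 101/10 93/14 69/40 79/77 97/98 106/109 112/116 113/116 113/117 113/118 113/118 113/118
227 94/2 95/2 94/2 94/2 93/2 93/2 95/2 99/2 97/4 87/9 88/8 81/12 66/36 78/77 99/100 106/109 112/117 113/117 113/117 114/118 114/118 114/118
230 93/1 93/2 93/1 93/1 93/2 94/2 95/2 98/2 92/1 71/5 63/5 61/9 58/36 77/73 98/98 106/107 112/116 113/117 113/118 114/118 115/118 114/118
```

Regripped with little lean; the gap is 2.1 mm. Lift slightly, move 1.4 mm forward, lower.

>>> {"method": "servo_tool", "body": {
  "steps": [
    {"dx": 0, "dy": 0, "dz": -1, "rx": 0, "ry": 0, "rz": 0},
    {"dx": 0, "dy": 0, "dz": -1.2, "rx": 0, "ry": 0, "rz": 0},
    {"dx": 0, "dy": 0.7, "dz": -1.2, "rx": 0, "ry": 0, "rz": 0},
    {"dx": 0, "dy": 1.4, "dz": -1.2, "rx": 0, "ry": 0, "rz": 0},
    {"dx": 0, "dy": 1.4, "dz": -1.2, "rx": 0, "ry": 0, "rz": 0},
    {"dx": 0, "dy": 1.4, "dz": -1.2, "rx": 0, "ry": 0, "rz": 0}
  ]
}}

```text
time_s: 25.2
tcp_pos: [608.3, -112.0, 72.4]
orientation: [179.7, 0.1, 94.9]
contact_force: [-0.7, 0.6, -2.0]
grip_width: 0.169
```

```bash
python3 ax.py
```

```text
t 25.2 tcp [ 608.3 -112.    72.4] pl [ 14.8 -99.1] or [1.7972e+02 7.0000e-02 9.4940e+01] F [-0.7  0.6 -2. ] g 0.169
z~ 88 row 257 243 271 axis x_pl 14.84
z~ 80 row 249 244 271 axis x_pl 15.13
z~ 70 row 240 245 269 axis x_pl 14.9
z~ 60 row 232 245 270 axis x_pl 15.22
z~ 52 row 226 245 269 axis x_pl 14.95
z~ 46 row 221 245 270 axis x_pl 15.29
224 94/2 94/2 95/2 93/1 93/2 95/1 98/2 99/3 102/5 90/15 65/61 93/92 102/102 109/113 113/117 113/116 113/117 113/118 113/118 113/118 113/117 108/77
227 94/1 94/2 94/2 95/1 93/1 93/2 95/2 99/1 95/3 71/13 64/57 90/90 101/103 110/112 113/118 113/117 113/117 114/117 114/118 114/118 114/117 105/77
230 93/1 93/1 93/1 92/2 94/2 93/2 95/2 98/1 92/1 68/10 63/53 88/86 100/102 109/113 114/117 113/117 113/117 114/118 114/118 114/118 114/118 105/81
```

The bolt is upright in the grip and the gap is about 0.7 mm. Lower, release, rise, and check again.

>>> {"method": "servo_tool", "body": {
  "steps": [
    {"dx": 0, "dy": 0, "dz": 0.6, "rx": 0, "ry": 0, "rz": 0},
    {"dx": 0, "dy": 0, "dz": 1.0, "rx": 0, "ry": 0, "rz": 0},
    {"dx": 0, "dy": 0, "dz": 1.0, "rx": 0, "ry": 0, "rz": 0}
  ]
}}

```text
time_s: 25.55
tcp_pos: [608.2, -112.0, 71.4]
orientation: [179.7, 0.1, 94.9]
contact_force: [-0.8, -0.0, -1.7]
grip_width: 0.17
```

>>> {"method": "servo_tool", "body": {
  "steps": [
    {"dx": 0, "dy": 0, "dz": 0, "rx": 0, "ry": 0, "rz": 0},
    {"dx": 0, "dy": 0, "dz": 0, "rx": 0, "ry": 0, "rz": 0},
    {"dx": 0, "dy": 0, "dz": 0, "rx": 0, "ry": 0, "rz": 0},
    {"dx": 0, "dy": 0, "dz": 0, "rx": 0, "ry": 0, "rz": 0},
    {"dx": 0, "dy": 0, "dz": 0, "rx": 0, "ry": 0, "rz": 0}
  ],
  "fingers": 0
}}

```text
time_s: 25.97
tcp_pos: [608.3, -112.0, 71.5]
orientation: [179.7, 0.1, 94.9]
contact_force: [-0.2, -0.3, -0.6]
grip_width: 0.498
```

```bash
python3 ax.py
```

```text
t 25.97 tcp [ 608.3 -112.    71.5] pl [ 14.8 -99.1] or [1.7971e+02 8.0000e-02 9.4940e+01] F [-0.2 -0.3 -0.6] g 0.498
z~ 88 row 258 239 270 axis x_pl 13.61
z~ 80 row 250 240 270 axis x_pl 13.84
z~ 70 row 241 242 269 axis x_pl 14.09
z~ 60 row 232 243 269 axis x_pl 14.37
z~ 52 row 226 244 269 axis x_pl 14.67
z~ 46 row 222 245 269 axis x_pl 14.99
224 95/2 95/1 94/1 95/2 98/2 100/2 103/3 103/6 102/11 90/15 67/61 94/92 101/103 110/112 113/116 112/116 113/116 113/117 112/119 113/118 113/119 106/78
227 94/1 95/2 93/2 94/2 96/2 99/2 101/2 97/4 88/9 78/13 64/60 91/90 101/104 109/114 114/117 113/117 114/117 114/118 114/118 114/119 114/118 104/77
230 94/1 94/2 94/1 94/2 97/3 99/2 101/2 91/2 62/5 59/10 64/52 89/88 100/102 109/113 113/117 113/116 113/117 114/118 114/118 114/118 114/118 105/84
```

It leans back slightly on release (about 1.9° in this view). I'll rise and compare both bolts from above, to see whether it settles or is a view bias.

>>> {"method": "servo_tool", "body": {
  "steps": [
    {"dx": 0, "dy": 0, "dz": -12, "rx": 0, "ry": 0, "rz": 0},
    {"dx": 0, "dy": 0, "dz": -35, "rx": 0, "ry": 0, "rz": 0},
    {"dx": 0, "dy": 0, "dz": -65, "rx": 0, "ry": 0, "rz": 0},
    {"dx": 0, "dy": 0, "dz": -90, "rx": 0, "ry": 0, "rz": 0},
    {"dx": 0, "dy": 0, "dz": -100, "rx": 0, "ry": 0, "rz": 0},
    {"dx": 0, "dy": 0, "dz": -100, "rx": 0, "ry": 0, "rz": 0},
    {"dx": 0, "dy": 0, "dz": -100, "rx": 0, "ry": 0, "rz": 0}
  ]
}}

```text
time_s: 26.65
tcp_pos: [608.0, -111.9, 171.8]
orientation: [179.7, 0.1, 94.9]
contact_force: [-0.8, 0.6, -1.8]
grip_width: 0.504
```

```bash
cat > two.py <<'E'
from h import *
s=st(); p,C=wcap(); f=p['frame'].astype(int)
ms=[(r['p'],r['pixels']) for r in env.trace(p,'bolt_table')]
g=(np.abs(f.max(2)-f.min(2))<=4)
for n,x,y in(('r',15.2,-99),('m',17.2,-20.5)):
    e=wproj(p,C,plate2w(Q,[[x,y,90]]))[0]; b=wproj(p,C,plate2w(Q,[[x,y,16]]))[0]; print(n,'exp top',e.round(1),'head top',b.round(1))
    u0,v0=e.round().astype(int); w=f[v0-25:v0+26,u0-25:u0+26]; m=((w.max(2)-w.min(2)<12)&(w[...,1]>170)).astype(np.uint8)
    k,lab,sta,cen=cv2.connectedComponentsWithStats(m)
    for i in range(1,k):
        if sta[i,4]>80: c=np.array([sta[i,0]+sta[i,2]/2-.5,sta[i,1]+sta[i,3]/2-.5])+[u0-25,v0-25]; print(' top',sta[i],'pl',w2p(wray(p,C,c,90)).round(1))
    for q,M in ms:
        v,u=np.nonzero(M)
        if M.sum()<4000 and np.hypot(u.mean()-(e+b)[0]/2,v.mean()-(e+b)[1]/2)<15:
            print(' mask',round(q,2),[(k,int(np.nonzero(M[k])[0].min()),int(np.nonzero(M[k])[0].max())) for k in range(v.min(),v.max(),3)])
E
python3 two.py
python3 - <<'E'
from h import *
# independent: vertical lean from side and scene cameras
for n in('side','scene'):
    b=cap(n); Rm=cv2.Rodrigues(b['rvec'])[0]
    for r in env.trace(b,'bolt_table')[:6]:
        m=r['pixels']; v,u=np.nonzero(m); c=b['frame'][m].mean(0)
        if c.max()-c.min()<25:
            k=np.polyfit(v,u,1)
            # expected image direction of vertical at that place
            for nm,x,y in(('r',15.2,-99),('m',17.2,-20.5)):
                P=plate2w(Q,[[x,y,40],[x,y,90]]); uv=cv2.projectPoints(P,b['rvec'],b['tvec'],b['K'],None)[0][:,0]
                if abs(uv[:,0].mean()-u.mean())<12 and abs(uv[:,1].mean()-v.mean())<25: print(n,nm,len(u),'slope du/dv',k[0].round(3),'vertical',((uv[1]-uv[0])[0]/(uv[1]-uv[0])[1]).round(3),'mean',u.mean().round(1),v.mean().round(1),'exp',uv.mean(0).round(1))
E
```

```text
t 26.65 tcp [ 608.  -111.9  171.8] pl [ 14.5 -99. ] or [1.7965e+02 9.0000e-02 9.4940e+01] F [-0.8  0.6 -1.8] g 0.504
r exp top [257.3 198. ] head top [257.  174.2]
 top [ 16  18  17  14 169] pl [ 14.1 -98.6]
 mask 0.74 [(173, 263, 265), (176, 246, 266), (179, 247, 266), (182, 248, 265), (185, 248, 265), (188, 247, 265), (191, 247, 265), (194, 246, 265), (197, 246, 265), (200, 247, 263), (203, 249, 261)]
m exp top [259.9  98.4] head top [258.9  98. ]
 top [ 10  15  25  20 318] pl [ 15.1 -19.8]
scene r 63 slope du/dv -0.04 vertical -0.033 mean 282.4 163.2 exp [283.1 165.3]
```

```bash
python3 - <<'E'
from h import *
s=st(); p,C=wcap(); f=p['frame'].astype(int)
for z in(16,31,49,60,90): print(z,wproj(p,C,plate2w(Q,[[17.2,-20.5,z],[17.2+9,-20.5,z]])).round(1).tolist())
for k in range(88,111,2): print(k,' '.join('%d%s'%(x[1],'B' if x[0]-x[2]>25 else '') for x in f[k,240:282]))
E
```

```text
t 26.95 tcp [ 607.1 -111.8  170.1] pl [ 13.7 -98.8] or [1.7985e+02 4.0000e-02 9.4940e+01] F [ 0.4 -0.7 -0. ] g 0.498
16 [[260.3, 98.4], [269.4, 98.4]]
31 [[260.5, 98.4], [270.1, 98.5]]
49 [[260.7, 98.6], [271.0, 98.6]]
60 [[260.9, 98.6], [271.6, 98.7]]
90 [[261.5, 98.9], [273.6, 99.0]]
88 103 103 102 102 101 100 100 100 100 98 97 143 163 186 200 177 148 140 136 132 130 132 136 143 150 160 148 115 102 102 77 78B 94B 106B 106B 106B 106B 107B 106B 96 97 96
90 94 94 96 95 96 96 94 95 96 94 153 202 197 169 136 124 134 173 199 200 200 201 200 199 192 174 154 156 159 124 78 79B 95B 107B 107B 107B 107B 106B 107B 100 96 96
92 94 96 95 96 95 96 95 95 96 141 198 195 149 124 130 180 200 199 200 201 201 201 200 200 201 200 201 181 159 168 116 83B 95B 106B 106B 107B 107B 107B 108B 104 97 96
94 93 96 95 95 95 96 95 96 110 191 200 149 127 134 194 200 199 200 201 200 200 201 201 201 202 201 202 201 182 165 175 127B 98B 106B 107B 108B 107B 108B 106B 94 97 96
96 94 95 95 95 95 95 94 91 191 202 181 138 124 176 199 200 200 200 201 201 202 202 201 201 202 202 202 202 201 173 169 149B 108B 105B 107B 107B 1
[... 491 characters left out ...]
7B 108B 108B 108B 108B 97B 97 98 96
104 94 96 96 96 96 96 95 96 112 175 199 199 198 184 159 149 147 156 174 194 203 204 199 188 176 168 170 178 189 196 137 85B 98B 107B 108B 107B 108B 108B 98B 97 98 95
106 93 95 97 95 95 95 94 96 96 94 133 198 199 201 200 195 183 168 165 163 162 164 167 172 178 186 195 197 198 172 104 80B 98B 105B 108B 108B 107B 107B 81B 96 97 96
108 77 78 80 81 83 84 84 87 87 87 87 92 118 133 134 133 134 134 133 133 132 132 132 132 131 132 131 131 130 108 65 79B 98B 106B 108B 107B 108B 108B 85B 97 98 96
110 166 166 166 166 167 167 167 168 167 169 169 169 168 168 169 169 169 170 170 171 171 171 170 171 172 172 171 171 173 172 123 81B 99B 106B 108B 107B 108B 108B 89B 97 98 96
```

Seen from straight overhead, bolt m's top and head are concentric (upright) at x ≈ 16.9 against its seat at 17.2. Bolt r is at about 14.5 to 15 against its seat at about 15.1. The gripper is clear, so I'm handing in.

```bash
python3 -c "
from h import *
print(env.hand_in())"
```

```text
the job is handed in; nothing more can be done
None
```

Both bolts stand in their forks at the closed ends, and I have handed the job in. The robot's clock read about 27 s, inside the 61 s limit. No verdict came back.

**What I did**
- I slid the cross-slot bolt along the cross slot to the slot at y = -100 and into that fork.
- I lowered the tray bolt through the loading pocket and slid it along the cross slot to the slot at y = -20 and into the other fork.
- The first bolt had leaned in the grip and stood about 2.8 mm short after release. I regripped it and nudged it forward.

**Last checks**
- **Fork at y = -20:** the bolt reads upright from straight overhead. Its axis is at plate x ≈ 16.9 mm; the seat is at about 17.2 mm.
- **Fork at y = -100:** the bolt's axis is at x ≈ 14.5–15 mm; the seat is at about 15.1 mm. After release the wrist pictures put its top about 1 mm back from its foot, roughly a 1° lean, while the scene camera showed it nearly vertical. I took it as camera error and left it.
- **Forces:** the wrist force I read stayed under about 5 N.
- **Clamps and moulding:** the last unobstructed fits put the clamps where they started, within about 1 mm. The fits made with the bolts in the way differ by up to 2 mm. The network's moulding position was unchanged, but it is only good to about 4 mm. I had no pictures left to view by then, so the final checks are from measurements only.

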